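# Spray-wash the nest plates and hang the basket to drain

### The job

Wash the dirty nest plates: slide every aluminium plate up out of the black slotted rack, put them all in the wire basket, and have the basket standing flat inside the blue spray tray in front of the canister's nozzle. With the plates in it there, give the red pump cap two full strokes, letting it come right back up after each. Then hang the basket by its red grip bar across both prongs of the drain hook with the plates still in it, and let it hang still; do not knock the other things on the bench about.

Things in the scene. Friction and masses are not known exactly. Their poses are not given: they have to be found in the camera images.
- plate1: aluminium nest plate with dark round pockets, 8 x 100 x 50 mm, 110 g. Origin at its centre; x across its 8 mm thickness, y along its 100 mm length, z along its 50 mm height. Starts on its long edge in a rack slot, centre 35 mm and top edge 60 mm above the bench. Three to five plates are present; an absent one has no pose
- plate2: another such plate, the same in every way as plate1; may be absent
- plate3: another such plate, the same in every way as plate1; may be absent
- plate4: another such plate, the same in every way as plate1; may be absent
- plate5: another such plate, the same in every way as plate1; may be absent
- rack: black slotted rack, fixed, 204 x 122 mm, 45 mm high, origin under its centre. Five slots in a row at x = -80, -40, 0, 40, 80 mm, each 11 mm wide, hold plates on edge along y, 10 mm above the bench. Ribs guide only the plate ends (beyond 36 mm from the middle): pinch a plate across its 8 mm at the middle of its top edge, with 32 mm of air to the next plate; it slides straight up
- basket: steel wire basket, 200 mm (x) x 140 mm (y), walls 36 mm high, 4 mm thick, floor 4 mm, empty 0.25 kg; loose, starts on the bench. Origin at the centre of its underside, z up. A fixed bow handle crosses it: uprights at x = 0, y = +-67 mm and a red grip bar between them. On each side (+x, -x) of the bar is an open bay, 90 x 132 mm
- handle (a point): centre of the basket's red grip bar, 103 mm above its underside; axes as the basket's. The bar runs along y (140 mm long) and is 12 mm wide (x), 14 mm high, flat-sided
- tray_centre (a point): centre of the floor of the blue spray tray (fixed; inside 248 mm along x, 188 mm along y; floor 4 mm, rim 16 mm above the bench). The canister is clamped beyond the +x rim, 196 mm from this point, its nozzle pointing back over the tray
- cap_top (a point): middle of the top of the red pump cap (36 mm across) on the fixed white canister, 208 mm above the bench when up; moves down with it
- pump (a joint): travel of the sprung pump cap, m: 0 up, 0.010 fully down. Push straight down on the top: 2.4 N starts it, 6.4 N brings it fully down; it springs back by itself
- hook: fixed drain hook: aluminium post with two parallel steel prongs, 10 mm thick, 80 mm apart, pointing to its -x (towards the robot), tips turned up. Origin on the bench right below point seat, same axes. The post's face plate is at x = +124 mm; a grey drip tray, 10 mm high, lies below
- seat (a point): where the middle of the grip bar lies when the basket hangs on the hook, 182 mm above the bench; the bar then lies along this point's y. The prongs are at y = +-40 mm, upper side 7 mm below this point, level from x = -25 to +22 mm, rising gently behind; the upturned tips at x = -25 to -35 mm reach 205 mm above the bench (23 mm above this point)
- screwdriver: screwdriver, about 200 mm, lying loose beside the rack; bystander. Origin at the centre of its underside
- wrench: wrench, lying loose beyond the rack; bystander. Origin at the centre of its underside
- brush: hand brush, lying loose beyond the canister; bystander. Origin at the centre of its underside
- jar: small jar, 56 mm across and 75 mm high, standing loose between canister and hook; bystander. Origin at the centre of its underside
- tape: yellow roll of tape, 100 mm across, 25 mm high, loose behind the canister; bystander. Origin at the centre of its underside
- flux: amber bottle, 48 mm across and 100 mm high, standing loose beyond the rack; bystander. Origin at the centre of its underside
Things that resemble listed ones, but are neither listed nor needed, are in the scene too. What is shaped like the plate5 but orange is not meant. Leave any pink look-alike of the plate1 alone.

How it is judged:
By the outcome, as a careful person would: the job done as asked, in the order asked, and still so for the second after the job is handed in, with the robot touching nothing.
Of plate1, plate2, plate3, plate4, plate5 only 3 to 5 are there at a start; the rules pass over those that are not, and their reading is None.
At some moment in a run one of basket may be knocked a few centimetres aside while the robot is not near it.
Once in a run the grip may slacken for a moment while it holds something.
It also fails if it takes over 210 s, if anything falls off the work surface, if the arm or the gripper's body presses on something with over 40 N, if the wrist force passes 120 N, or if a joint passes its speed limit or range.

### The arm

A 6-joint arm with a two-finger parallel gripper is mounted at the origin on the work surface. World frame = base frame: x ahead of the robot, y to its left, z up, the work surface at z = 0. Lengths are in mm, angles in rad, forces in N, time in s.
With the tool pointing down it reaches from about 375 to 825 mm from the base axis. Payload 5.5 kg.
Tool frame: the origin (TCP) lies at the very end of the fingers, on their centre line; the grasp point (between the pads) lies 19 mm behind it; z points along the fingers, y is the line along which they close (so a half turn about z gives the same grasp; the last joint's range is limited). The gripper opens to 85 mm and grips with 20 to 120 N. Pads are 22 mm wide; open, the fingers measure 114 mm over their backs; the gripper's body (76 mm by 85 mm) begins 54 mm behind the grasp point. The pads swing forward as they close: fully open they stand 13 mm farther back than shut.
Start: joints at [1.14, 0.314, -0.047, 1.21, 0, 1.571], TCP at [250.555, 545.176, 193.699] pointing down, gripper open.
Joint ranges: [-2.67, 2.67], [-0.69, 1.73], [-1.03, 1.25], [-2.08, 2.16], [-1.42, 1.45], [-3.14, 3.14]. Speed limits (rad/s): [2.39, 2.39, 3.01, 3.14, 3.14, 3.14].

### API

Orientations are given as a unit quaternion [x, y, z, w].
In Python, from bench import r, imaging, ticket gives the robot as it stands.
- The arm moves only by the tool send_rows, never from a script. Its argument "rows" is one flat list of numbers, 7 for each row, row after row: the shift along the tool's x, y, z normalised to -1 to 1, where 1 is 0.5 m, then the turn, a rotation vector about the tool's x, y, z normalised to -1 to 1, where 1 is pi/2 rad, then the opening, from -1 (shut) to 1 (fully open). In form: [tx, ty, tz, wx, wy, wz, gripper, tx, ty, tz, wx, wy, wz, gripper, ...]. A call has 1 to 20 rows; each row is the pose to reach, as a shift and turn from the pose commanded when the call began, along the tool's axes at that moment; what a row does not reach only later rows make up. A row lasts 1/10 s, in which the tool goes at most 50 mm and 8.59 degrees, less where a joint would pass 70% of its speed; a pose out of reach is approached as far as the arm can. A call with a number of a shift or a turn outside -1 to 1 is refused whole. A call with a gripper value outside its range is refused whole. The fingers move at their own pace and stop on an object; "force" is the grip in N (left out, the last holds). Time passes only in rows, so rows that repeat a pose let the fingers close. It gives the time, the measured TCP pose, the force, the opening and the grip force at its end, in the units of the state.
- r.observe(): the state, without advancing time (a new reading comes with each control period).
- imaging.camera(name): name is "scene" or "side" or "wrist"; returns (picture, depth): 400x640x3 uint8, red, green, blue; 400x640 float32, mm along the optical axis (not along the pixel's ray), 0 where there is no reading.
- imaging.get_calibration(name): a dict with "camera_matrix" (3x3 intrinsics, pixels), "cam_to_world" (4x4, takes a point from camera to world coordinates). Camera axes: x right, y up, looking along -z (the intrinsics and any distortion apply to the point x, -y, -z); pixel columns grow to the right and rows downward; lengths in mm; the calibration is good to about 2 mm. A picture is of the moment at which its call begins: read the wrist's pose just before it. get_calibration takes no time and is no camera call; for the wrist camera it gives the pose at the moment of the call.
- ticket.finish_job(): hands the job in; it is judged then, once.
The state is a dict: "t": time; "joint_pos": joint angles; "dq": joint speeds; "joint_efforts": joint torques, N m; "eef_pos": TCP position; "orientation": TCP orientation; "ft_force": force on the tool from outside, world axes, zero at the start; "ft_torque": the same for the moment, N m; "grip_width": opening from 0.0 (shut) to 1.0 (fully open); "finger_force": force on a finger pad.
Only numpy, scipy, OpenCV 4.12 (cv2) and the standard library are available. Lean on these libraries where they do the work, as an engineer would, in place of code of your own. Each camera call takes 0.05 s, during which the arm holds its last target. There are 200 camera calls.

## Working session

There is one attempt and no reset: what is moved stays moved. The work goes in short steps, Python scripts to look and compute and a tool call to move; the robot and the scene stay as the last step left them, time stands still between calls to the robot, and variables do not carry over. Pictures are saved under pics/ and viewed, at most 14 in all, crops included, and the job is handed in when it is done.

Besides the shell and the picture viewer there is one more tool, called in YAML: its name, and indented under it one key for each argument. send_rows: Moves the arm, as the interface text tells. Its arguments: {"type":"object","properties":{"rows":{"type":"array"},"force":{"type":"number"}},"required":["rows"]}

```bash
ls; mkdir -p pics; python3 - <<'E'
from bench import r, imaging, ticket
import cv2,numpy as np
print(r.observe())
for n in("scene","side"):
    p,d=imaging.camera(n); cv2.imwrite(f"pics/{n}0.png",p[...,::-1]); np.savez(f"pics/{n}0.npz",p=p,d=d,**imaging.get_calibration(n)); print(imaging.get_calibration(n))
E
```

```text
pics
{'t': 0.0, 'joint_pos': array([ 1.13999628e+00,  3.14235228e-01, -4.80768000e-02,  1.21019062e+00,
       -5.20007133e-06,  1.57081389e+00]), 'dq': array([ 5.29711626e-04,  5.97435867e-04,  1.52142018e-03,  9.85370146e-05,
       -6.86290924e-04, -1.01781634e-03]), 'joint_efforts': array([-6.11818959e-04, -5.39592111e+01,  3.39747798e+01,  1.92194525e-02,
       -2.52825021e-04, -2.59021647e-06]), 'eef_pos': array([250.2937924 , 544.59811719, 192.83009508]), 'orientation': array([ 2.13746722e-01,  9.76888740e-01, -8.33999999e-04, -1.79805275e-04]), 'ft_force': array([-0.32157002, -0.05030954,  0.34149382]), 'ft_torque': array([-0.04747702, -0.02987661,  0.00955348]), 'finger_force': 0.0, 'grip_width': 1.003426917519184}
{'camera_matrix': array([[502.96433741,   0.        , 331.13034813],
       [  0.        , 502.96433741, 195.13168714],
       [  0.        ,   0.        ,   1.        ]]), 'cam_to_world': array([[-6.46712387e-02, -7.44215031e-01,  6.64801939e-01,
         1.48913414e+03],
       [ 9.97812270e-01, -5.73867021e-02,  3.28243765e-02,
         1.47065701e+02],
       [ 1.37223965e-02,  6.65470325e-01,  7.46298159e-01,
         1.21496939e+03],
       [ 0.00000000e+00,  0.00000000e+00,  0.00000000e+00,
         1.00000000e+00]])}
{'camera_matrix': array([[408.50373495,   0.        , 320.65038054],
       [  0.        , 408.50373495, 205.75166143],
       [  0.        ,   0.        ,   1.        ]]), 'cam_to_world': array([[ 9.98646728e-01,  2.77792744e-02, -4.39661788e-02,
         4.62387121e+02],
       [-5.20068171e-02,  5.32403101e-01, -8.44891844e-01,
        -9.27578820e+02],
       [-6.27524253e-05,  8.46035017e-01,  5.33127327e-01,
         8.06223602e+02],
       [ 0.00000000e+00,  0.00000000e+00,  0.00000000e+00,
         1.00000000e+00]])}
```

View pics/scene0.png

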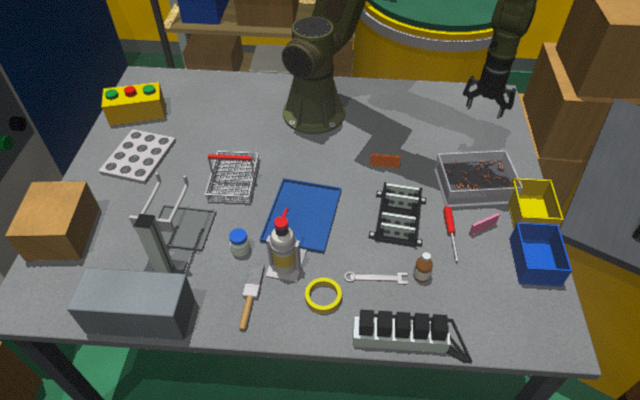

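View pics/side0.png

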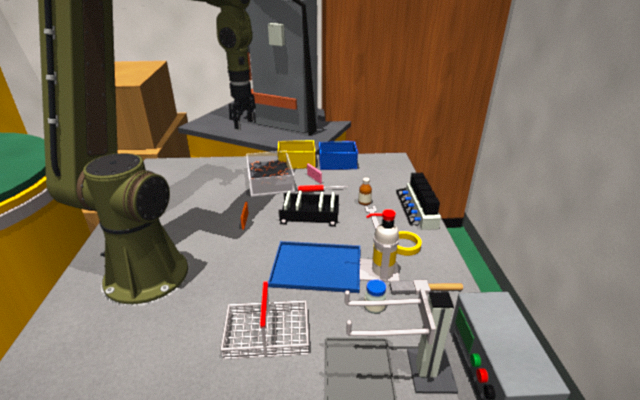

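The scene shows the black rack at about (400,213), the basket at (233,177), the blue tray at (302,215), the red cap at (281,222) and the hook prongs at (165,195). The look-alikes are an orange plate at (385,160) and a pink one at (485,224). Others are the grey pocketed panel at (137,155), the mesh crate at (478,178), the blue and yellow bins at (540,220), and the white block holder at (402,330).

```bash
cat > h.py <<'E'
import numpy as np, cv2
from scipy.spatial.transform import Rotation as R
def cloud(z):
    K=z['camera_matrix'];d=z['d'];v,u=np.mgrid[:400,:640]
    c=np.stack([(u-K[0,2])/K[0,0]*d,-(v-K[1,2])/K[1,1]*d,-d,np.ones_like(d)],-1)
    P=(c@z['cam_to_world'].T)[...,:3];P[d<=0]=np.nan;return P
def ray(z,u,v,h):
    K=z['camera_matrix'];T=z['cam_to_world']
    d=T[:3,:3]@np.array([(u-K[0,2])/K[0,0],-(v-K[1,2])/K[1,1],-1]);o=T[:3,3]
    return (o+d*(h-o[2])/d[2]).round(1)
def hsv(p): return cv2.cvtColor(p,cv2.COLOR_RGB2HSV)
def red(p):
    H=hsv(p);return ((H[...,0]<6)|(H[...,0]>174))&(H[...,1]>170)&(H[...,2]>90)
def blue(p):
    H=hsv(p);return (abs(H[...,0].astype(int)-109)<10)&(H[...,1]>150)&(H[...,2]>50)
def comps(m,amin=20):
    n,l,s,c=cv2.connectedComponentsWithStats(m.astype(np.uint8))
    return [(l==i,s[i],c[i].round(1)) for i in range(1,n) if s[i][4]>=amin]
E
python3 - <<'E'
from h import *
for n in("scene","side"):
    z=dict(np.load(f"pics/{n}0.npz"));P=cloud(z)
    print(n,"bench",np.nanmedian(P[140:150,300:330] if n=="scene" else P[330:350,230:260],axis=(0,1)))
    for nm,f in(("red",red),("blue",blue)):
        for m,s,c in comps(f(z['p'])):
            q=P[m]; 
            rect=cv2.minAreaRect(q[~np.isnan(q[:,0])][:,:2].astype(np.float32))
            print(nm,c,s[4],"z %.0f..%.0f med %.0f"%(*np.nanpercentile(q[:,2],[3,97]),np.nanmedian(q[:,2])),"xy",np.nanmedian(q[:,:2],0).round(0),"rect",[np.round(k,1) for k in rect])
# crops
a=dict(np.load("pics/scene0.npz"))['p'];b=dict(np.load("pics/side0.npz"))['p']
A=cv2.resize(a[130:260,350:510],(800,650//1))[:590];B=a[130:290,90:290]
A=cv2.resize(a[150:255,360:500],(400,300),interpolation=2);B=cv2.resize(b[180:230,270:345],(400,300),interpolation=2)
C=cv2.resize(a[140:290,90:290],(400,300),interpolation=2);D=cv2.resize(b[270:400,210:384],(400,300),interpolation=2)
cv2.imwrite("pics/crop1.png",np.vstack([np.hstack([A,B]),np.hstack([C,D])])[...,::-1])
E
```

```text
scene bench [170.11110793  18.86519161  -0.4726928 ]
red [129.3  90.7] 67 z 98..116 med 109 xy [  59. -656.] rect [array([  52.7, -657.6]), array([51.1, 31.3]), np.float64(32.9)]
red [229.4 156.5] 112 z 105..114 med 110 xy [ 367. -232.] rect [array([ 366. , -233.6]), array([ 18.7, 134.7]), np.float64(0.8)]
red [448.7 219. ] 173 z 16..29 med 23 xy [498. 459.] rect [array([497. , 460.2]), array([99.3, 21.5]), np.float64(1.9)]
red [281.2 220.2] 132 z 199..211 med 207 xy [690. -18.] rect [array([608.2, -36. ]), array([206.5,  35.2]), np.float64(12.3)]
blue [200.7  10.4] 923 z -192..-73 med -132 xy [-960. -685.] rect [array([-1065.9,  -694.4]), array([204.4, 261. ]), np.float64(89.5)]
blue [306.3 212.6] 3059 z -1..13 med 4 xy [484.  27.] rect [array([498.2,   9.3]), array([193.3, 258.2]), np.float64(81.4)]
blue [542.7 254.1] 2170 z 2..82 med 33 xy [609. 717.] rect [array([608.8, 728.4]), array([177.5, 192.9]), np.float64(89.3)]
blue [237.4 235.5] 188 z 70..79 med 75 xy [ 646. -157.] rect [array([ 645.9, -157.8]), array([46.2, 46. ]), np.float64(1.3)]
side bench [ 312.82191818 -251.0787587
[... 426 characters left out ...]
xy [ 808. -439.] rect [array([ 809.6, -437.3]), array([24.8, 14.1]), np.float64(89.2)]
blue [337.6 154.9] 1010 z 7..80 med 50 xy [619. 645.] rect [array([616.8, 859.3]), array([158.5, 457.9]), np.float64(0.6)]
blue [410.4 204.6] 21 z 22..31 med 27 xy [848. 299.] rect [array([848.6, 298.6]), array([15.3, 15.7]), np.float64(51.3)]
blue [416.9 218.4] 25 z 22..33 med 29 xy [849. 208.] rect [array([850.1, 208.6]), array([12. , 20.9]), np.float64(68.4)]
blue [316.2 266.7] 3874 z 1..16 med 5 xy [498.   3.] rect [array([498.7,   8.3]), array([203. , 252.7]), np.float64(82.0)]
blue [375.9 287.4] 253 z 64..78 med 75 xy [ 643. -165.] rect [array([ 644.3, -160.7]), array([47.4, 46.3]), np.float64(83.2)]
```

View pics/crop1.png

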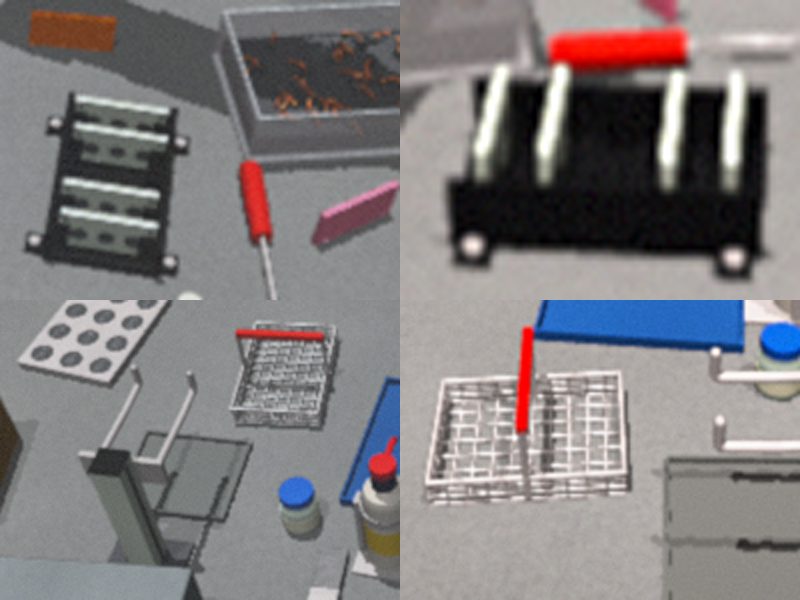

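The crops show four light plates, in rack slots 1, 2, 4 and 5 with the middle slot empty. The orange and pink pieces lie outside the rack. The basket has its red bar along y, and the hook prongs point to the robot.

```bash
python3 - <<'E'
from h import *
for n in("scene","side"):
    z=dict(np.load(f"pics/{n}0.npz"));P=cloud(z);p=z['p'];V=hsv(p)[...,2]
    f=lambda q:(lambda r:[np.round(k,1) for k in r])(cv2.minAreaRect(q.astype(np.float32)))
    with np.errstate(all='ignore'):
        rk=(P[...,2]>52)&(P[...,2]<68)&(P[...,0]>330)&(P[...,0]<620)&(P[...,1]>140)&(P[...,1]<380)&(V>110)
        hk=(P[...,2]>165)&(P[...,2]<216)&(P[...,0]>380)&(P[...,0]<800)&(P[...,1]<-200)&(P[...,1]>-500)
        drip=0
    for m,s,c in comps(rk,15): print(n,"plate",c,s[4],f(P[m][:,:2]),"z",np.nanpercentile(P[m][:,2],[50,95]).round(0))
    for m,s,c in comps(hk,8):
        q=P[m];print(n,"hook",c,s[4],f(q[:,:2]),"z",np.percentile(q[:,2],[3,50,97]).round(0))
        for lo in range(380,800,15):
            k=q[(q[:,0]>lo)&(q[:,0]<=lo+15)]
            if len(k): print("   x%d n%d y %.0f..%.0f med %.0f z %.0f-%.0f"%(lo,len(k),k[:,1].min(),k[:,1].max(),np.median(k[:,1]),k[:,2].min(),k[:,2].max()))
E
```

```text
scene plate [402.8 186.9] 78 [array([406.3, 316.8]), array([97.5, 13.8]), np.float64(83.3)] z [59. 63.]
scene plate [401.9 196.5] 89 [array([447.3, 314.2]), array([98.8, 16.6]), np.float64(82.2)] z [59. 64.]
scene plate [398.8 216. ] 98 [array([526.8, 301.4]), array([98.8, 16.1]), np.float64(81.5)] z [59. 64.]
scene plate [398.3 226.7] 103 [array([568., 300.]), array([97. , 14.3]), np.float64(82.5)] z [59. 65.]
scene hook [152.2 194.2] 167 [array([ 605.3, -390.2]), array([ 13.4, 131.1]), np.float64(87.4)] z [169. 176. 201.]
   x530 n13 y -394..-382 med -385 z 176-203
   x545 n30 y -390..-382 med -385 z 167-206
   x560 n17 y -392..-382 med -387 z 168-179
   x575 n16 y -395..-385 med -388 z 169-179
   x590 n14 y -394..-385 med -389 z 167-179
   x605 n17 y -396..-385 med -389 z 169-178
   x620 n17 y -396..-386 med -390 z 171-183
   x635 n17 y -397..-387 med -391 z 171-180
   x650 n19 y -399..-389 med -392 z 171-182
   x665 n7 y -398..-390 med -394 z 178-181
scene hook [161.8 221. ] 649 [array([ 655.9, -315.6]), array([ 65.1, 214.4]), np.float64(70.9)] z [167. 184. 213.]
   x545 n42 y -3
[... 1293 characters left out ...]
np.float64(86.5)] z [168. 180. 211.]
   x530 n53 y -395..-308 med -391 z 170-205
   x545 n127 y -394..-306 med -314 z 168-206
   x560 n75 y -396..-307 med -389 z 167-177
   x575 n72 y -397..-308 med -316 z 168-177
   x590 n75 y -398..-308 med -389 z 168-178
   x605 n78 y -399..-311 med -390 z 167-178
   x620 n77 y -399..-308 med -391 z 170-179
   x635 n75 y -399..-312 med -392 z 171-181
   x650 n78 y -401..-313 med -393 z 170-182
   x665 n75 y -402..-312 med -392 z 173-183
   x680 n78 y -403..-314 med -396 z 174-184
   x695 n506 y -414..-302 med -368 z 165-215
   x710 n120 y -381..-305 med -378 z 166-216
   x725 n136 y -382..-378 med -380 z 165-216
   x740 n56 y -383..-378 med -380 z 165-215
```

```bash
cat > plan.py <<'E'
import sys,ast,numpy as np
from scipy.spatial.transform import Rotation as R
from bench import r
# waypoints: (x,y,z,yaw_of_tool_y_deg,tilt_deg about tool x)
B=R.from_matrix(np.array([[0,1,0],[1,0,0],[0,0,-1]]))  # tool x=+Y, tool y=+X, tool z=-Z
def plan(ws):
    s=r.observe();p0=np.array(s['eef_pos']);R0=R.from_quat(s['orientation'])
    print("t %.1f"%s['t'],"pos",p0.round(1),"w %.2f"%s['grip_width'],"F",np.round(s['ft_force'],1))
    lp,lr=p0,R0
    for x,y,z,yaw,tilt in ws:
        p=np.array([x,y,z]);Q=R.from_euler('z',yaw,degrees=True)*B*R.from_euler('x',tilt,degrees=True)
        sh=R0.inv().apply(p-p0)/500;w=(R0.inv()*Q).as_rotvec()/(np.pi/2)
        n=max(np.linalg.norm(p-lp)/50,np.degrees((lr.inv()*Q).magnitude())/8.59)
        print((x,y,z,yaw,tilt),"rows %.1f:"%n,", ".join("%.3f"%v for v in np.r_[sh,w]));lp,lr=p,Q
if __name__=="__main__": plan(ast.literal_eval("["+sys.argv[1]+"]"))
E
python3 plan.py "(407,316,120,-6.7,0),(407,316,31,-6.7,0)"
```

```text
t 0.1 pos [250.3 544.7 192.9] w 1.00 F [ 0.2 -0.5 -0.5]
(407, 316, 120, -6.7, 0) rows 8.4: -0.476, -0.284, 0.146, -0.001, 0.001, 0.800
(407, 316, 31, -6.7, 0) rows 1.8: -0.476, -0.284, 0.324, -0.001, 0.001, 0.800
```

send_rows:
  rows: [-0.476, -0.284, 0.146, 0, 0, 0.8, -0.29, -0.476, -0.284, 0.146, 0, 0, 0.8, -0.29, -0.476, -0.284, 0.146, 0, 0, 0.8, -0.29, -0.476, -0.284, 0.146, 0, 0, 0.8, -0.29, -0.476, -0.284, 0.146, 0, 0, 0.8, -0.29, -0.476, -0.284, 0.146, 0, 0, 0.8, -0.29, -0.476, -0.284, 0.146, 0, 0, 0.8, -0.29, -0.476, -0.284, 0.146, 0, 0, 0.8, -0.29, -0.476, -0.284, 0.146, 0, 0, 0.8, -0.29, -0.476, -0.284, 0.146, 0, 0, 0.8, -0.29, -0.476, -0.284, 0.146, 0, 0, 0.8, -0.29, -0.476, -0.284, 0.146, 0, 0, 0.8, -0.29, -0.476, -0.284, 0.146, 0, 0, 0.8, -0.29]
  force: 50

```text
t: 1.4
eef_pos: [407.4, 316.8, 120.6]
orientation: [0.747, 0.665, -0.0, 0.0]
ft_force: [0.3, -0.7, -0.1]
grip_width: 0.357
finger_force: 0.0
```

```bash
python3 - <<'E'
from h import *
from bench import imaging
c=imaging.get_calibration("wrist");p,d=imaging.camera("wrist")
cv2.imwrite("pics/wrist1.png",p[...,::-1]);z=dict(p=p,d=d,**c);P=cloud(z)
print(c['cam_to_world'][:3,3])
with np.errstate(all='ignore'): m=(P[...,2]>55)&(P[...,2]<66)
for m,s,cc in comps(m,60):
    q=P[m];print(cc,s[4],[np.round(k,1) for k in cv2.minAreaRect(q[:,:2].astype(np.float32))],np.median(q[:,2]).round(1))
E
python3 plan.py "(407,316,120,-6.7,0),(407,316,31,-6.7,0)"
```

```text
[415.69324132 384.80790035 300.18294574]
[65.2 21.2] 466 [array([264.9, 456.1]), array([ 2.1, 28.3]), np.float64(7.7)] 60.8
[171.8  28.9] 1136 [array([331.7, 444.2]), array([136.9,   1.4]), np.float64(8.6)] 60.6
[367.5 189.9] 1325 [array([448.3, 317.8]), array([91.2,  8.3]), np.float64(82.7)] 59.2
[528.2 199.2] 1826 [array([566.9, 298.5]), array([99.8, 10.1]), np.float64(82.7)] 59.2
[312.2 200.5] 1398 [array([407.4, 316.1]), array([99.7,  8. ]), np.float64(83.1)] 59.2
[473.3 201.6] 1696 [array([526.3, 300.9]), array([99.7,  9.3]), np.float64(82.9)] 59.2
t 1.4 pos [407.4 316.9 120.7] w 0.35 F [-0.2 -0.6 -0.1]
(407, 316, 120, -6.7, 0) rows 0.0: -0.002, -0.001, 0.001, -0.000, 0.000, 0.001
(407, 316, 31, -6.7, 0) rows 1.8: -0.002, -0.001, 0.179, -0.000, 0.000, 0.001
```

View pics/wrist1.png

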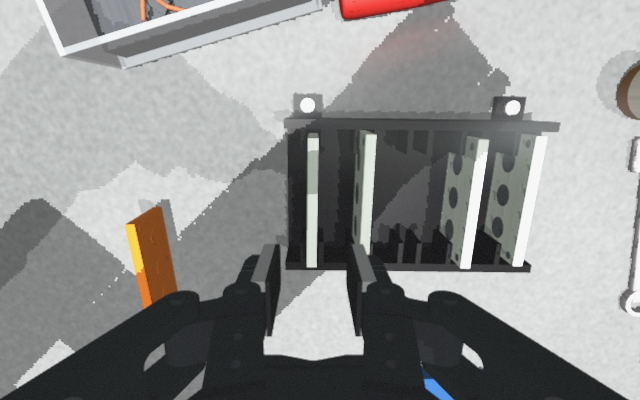

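The wrist picture shows the plate at column 312, midway between the fingers at 270 and 355. The orange look-alike sits apart at (150,255).

send_rows:
  rows: [-0.001, 0, 0.09, 0, 0, 0.004, -0.29, -0.001, 0, 0.14, 0, 0, 0.004, -0.29, -0.001, 0, 0.179, 0, 0, 0.004, -0.29, -0.001, 0, 0.179, 0, 0, 0.004, -0.29, -0.001, 0, 0.179, 0, 0, 0.004, -1, -0.001, 0, 0.179, 0, 0, 0.004, -1, -0.001, 0, 0.179, 0, 0, 0.004, -1, -0.001, 0, 0.179, 0, 0, 0.004, -1, -0.001, 0, 0.179, 0, 0, 0.004, -1, -0.001, 0, 0.179, 0, 0, 0.004, -1]
  force: 60

```text
t: 2.45
eef_pos: [407.6, 316.4, 31.5]
orientation: [0.749, 0.662, 0.0, 0.0]
ft_force: [0.4, 0.3, 0.1]
grip_width: 0.002
finger_force: 0.0
```

```bash
python3 - <<'E'
import numpy as np
from plan import plan
a=np.radians(20);yb=np.radians(0.9)
H=np.array([365.6,-235]);ex=np.array([np.cos(yb),np.sin(yb)])
xb=30;zb=4+3+1.4
tcp=H+ex*(xb+21*np.sin(a));z=zb+21*np.cos(a)
t2=H+ex*(xb+21*np.sin(a)+90*np.sin(a))
print(tcp,z)
plan([(407,316,165,-7,0),(415,100,185,-7,0),(*t2.round(1),z+90*np.cos(a),0.9,20),(*tcp.round(1),z,0.9,20)])
E
```

```text
[ 402.77783591 -234.41596388] 28.133545036504074
t 2.5 pos [407.6 316.4  31.5] w 0.00 F [0.4 0.3 0.1]
(407, 316, 165, -7, 0) rows 2.7: -0.001, -0.001, -0.267, 0.000, -0.000, -0.000
(415, 100, 185, -7, 0) rows 4.3: -0.428, 0.068, -0.307, 0.000, -0.000, -0.000
(np.float64(433.6), np.float64(-233.9), np.float64(112.70588090723584), 0.9, 20) rows 6.8: -1.086, 0.187, -0.163, 0.222, -0.016, -0.087
(np.float64(402.8), np.float64(-234.4), np.float64(28.133545036504074), 0.9, 20) rows 1.8: -1.094, 0.125, 0.006, 0.222, -0.016, -0.087
```

```bash
python3 - <<'E'
from h import *
from bench import imaging,r
print(r.observe()['grip_width'],r.observe()['finger_force'])
p,d=imaging.camera("wrist");q,_=imaging.camera("scene")
A=cv2.resize(p[:, :],(480,300));B=cv2.resize(q[140:260,330:522],(480,300),interpolation=2)
cv2.imwrite("pics/w2.png",np.vstack([A,B])[...,::-1])
E
```

```text
0.001802302278079773 0.0
```

View pics/w2.png

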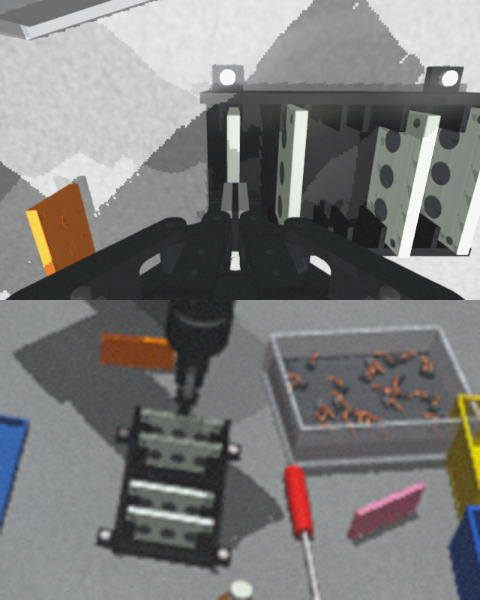

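The fingers straddle the plate at (235,200), but the width reads shut with no force. I'll lift a little to see whether it comes along.

send_rows:
  rows: [0, 0, -0.04, 0, 0, 0, -1, 0, 0, -0.08, 0, 0, 0, -1, 0, 0, -0.08, 0, 0, 0, -1]
  force: 60

```text
t: 2.85
eef_pos: [409.1, 317.6, 73.6]
orientation: [0.749, 0.662, 0.002, 0.0]
ft_force: [0.7, -0.9, -0.4]
grip_width: 0.001
finger_force: 0.0
```

```bash
python3 - <<'E'
from h import *
from bench import imaging,r
for n in("wrist","scene"):
    c=imaging.get_calibration(n);p,d=imaging.camera(n);z=dict(p=p,d=d,**c);P=cloud(z);V=hsv(p)[...,2]
    with np.errstate(all='ignore'): m=(P[...,2]>40)&(P[...,2]<125)&(P[...,0]>385)&(P[...,0]<590)&(P[...,1]>240)&(P[...,1]<375)&(V>120)
    for m,s,cc in comps(m,30):
        q=P[m];print(n,cc,s[4],[np.round(k,1) for k in cv2.minAreaRect(q[:,:2].astype(np.float32))],np.percentile(q[:,2],[5,50,95]).round(1))
s=r.observe();print(s['grip_width'],s['finger_force'],s['ft_force'])
E
```

```text
wrist [571.5 129.2] 561 [array([572. , 353.7]), array([ 7.2, 35.3]), np.float64(83.1)] [43.4 44.6 45.5]
wrist [289.1 131.9] 124 [array([402.4, 372.9]), array([ 4.2, 19.2]), np.float64(89.7)] [43.2 44.4 45.5]
wrist [565.  213.2] 5086 [array([569.2, 295. ]), array([108.7,  24.4]), np.float64(88.2)] [42.1 56.  60.1]
wrist [375.9 216.5] 2222 [array([447.2, 308.7]), array([110. ,  10.4]), np.float64(84.1)] [57.2 59.2 60.3]
wrist [309.1 192.8] 1320 [array([409.8, 336.1]), array([59.3,  7.6]), np.float64(82.4)] [58.  59.2 60.4]
wrist [499.6 222. ] 4107 [array([525.8, 295.7]), array([110.8,  17.9]), np.float64(88.1)] [42.1 58.2 60.1]
wrist [541.2 286.8] 66 [array([557. , 251.6]), array([5. , 1.6]), np.float64(82.2)] [42.3 48.1 55.3]
scene [394.4 185.4] 30 [array([404. , 292.3]), array([47.5, 12.6]), np.float64(72.7)] [55.4 58.8 63.3]
scene [402.7 196.4] 60 [array([446.5, 315.7]), array([95.5, 15.5]), np.float64(83.6)] [56.1 60.  63.7]
scene [397.7 215.6] 78 [array([526. , 299.8]), array([95.5, 11.5]), np.float64(82.6)] [55.5 59.5 63.8]
scene [397.8 226.3] 83 [array([566. , 298.6]), array([100.2,  16.9]), np.float64(79.4)] [56.  59.4 63.5]
0.0002394719111452494 0.0 [-0.937016   -0.15243543 -0.83585944]
```

```bash
python3 - <<'E'
from h import *
from bench import imaging,r
s=r.observe();T=s['eef_pos'];print(T,s['orientation'],s['grip_width'],s['finger_force'])
c=imaging.get_calibration("wrist");p,d=imaging.camera("wrist");z=dict(p=p,d=d,**c);P=cloud(z)
Q=R.from_quat(s['orientation']).inv().apply((P-T).reshape(-1,3)).reshape(P.shape)
K=c['camera_matrix'];w=np.linalg.inv(c['cam_to_world'])@np.r_[T,1];print("tcp px",K[0,0]*w[0]/-w[2]+K[0,2],K[1,1]*w[1]/w[2]+K[1,2])
for v in range(200,320,8):
    print(v,[(u,*Q[v,u].round(0).astype(int)) for u in (290,300,308,316,325)])
cv2.imwrite("pics/w3.png",p[150:350,200:440][...,::-1].repeat(2,0).repeat(2,1))
E
```

```text
[407.7164243  316.47216652  71.31507105] [7.49205775e-01 6.62337163e-01 4.33541571e-04 3.44318934e-05] 0.0002394719111452494 0.0
tcp px 312.1064889459751 234.0292381922371
200 [(290, np.int64(3), np.int64(-16), np.int64(62)), (300, np.int64(3), np.int64(-9), np.int64(62)), (308, np.int64(16), np.int64(-2), np.int64(13)), (316, np.int64(17), np.int64(2), np.int64(12)), (325, np.int64(3), np.int64(9), np.int64(62))]
208 [(290, np.int64(-3), np.int64(-17), np.int64(61)), (300, np.int64(-3), np.int64(-9), np.int64(61)), (308, np.int64(12), np.int64(-2), np.int64(13)), (316, np.int64(12), np.int64(2), np.int64(11)), (325, np.int64(-3), np.int64(9), np.int64(61))]
216 [(290, np.int64(-9), np.int64(-17), np.int64(61)), (300, np.int64(-9), np.int64(-9), np.int64(62)), (308, np.int64(7), np.int64(-2), np.int64(12)), (316, np.int64(7), np.int64(2), np.int64(12)), (325, np.int64(-10), np.int64(10), np.int64(63))]
224 [(290, np.int64(-16), np.int64(-17), np.int64(63)), (300, np.int64(-16), np.int64(-9), np.int64(63)), (308, np.int64(2), np.int64(-2), np.int64(11)), (316, np.int64(2), np.int64(2)
[... 2254 characters left out ...]
.int64(8), np.int64(-1), np.int64(-78)), (316, np.int64(6), np.int64(1), np.int64(-75)), (325, np.int64(13), np.int64(4), np.int64(-87))]
304 [(290, np.int64(12), np.int64(-6), np.int64(-90)), (300, np.int64(13), np.int64(-3), np.int64(-91)), (308, np.int64(7), np.int64(-1), np.int64(-83)), (316, np.int64(2), np.int64(2), np.int64(-74)), (325, np.int64(13), np.int64(4), np.int64(-91))]
312 [(290, np.int64(12), np.int64(-6), np.int64(-94)), (300, np.int64(13), np.int64(-3), np.int64(-95)), (308, np.int64(4), np.int64(-1), np.int64(-83)), (316, np.int64(-1), np.int64(2), np.int64(-75)), (325, np.int64(12), np.int64(4), np.int64(-95))]<stdin>:8: RuntimeWarning: invalid value encountered in cast
```

View pics/w3.png

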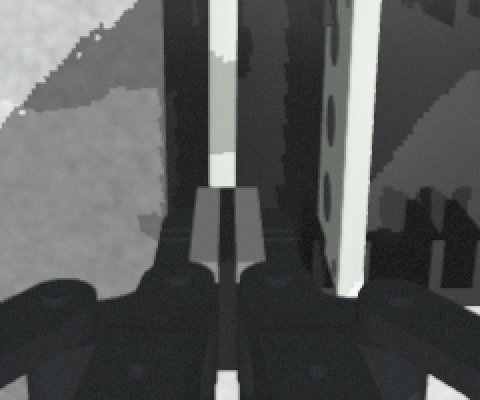

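```bash
python3 - <<'E'
from h import *
from bench import imaging,r
for n in("scene","side"):
    P=cloud(dict(np.load(f"pics/{n}0.npz")))
    with np.errstate(all='ignore'): m=(abs(P[...,0]-250)<70)&(abs(P[...,1]-545)<70)&(P[...,2]>100)&(P[...,2]<330)
    print(n,"open start, tcp z 193:",np.percentile(P[m][:,2],[0.5,2,5,20]))
    c=imaging.get_calibration(n);p,d=imaging.camera(n);P=cloud(dict(d=d,**c))
    with np.errstate(all='ignore'): m=(abs(P[...,0]-408)<25)&(abs(P[...,1]-317)<22)&(P[...,2]>66)&(P[...,2]<200)
    q=P[m];print(n,"now tcp 71",len(q),np.percentile(q[:,2],[0.5,2,5,20]),q[q[:,2]<np.percentile(q[:,2],10)].mean(0))
print(r.observe()['eef_pos'])
E
```

```text
scene open start, tcp z 193: [242.71550136 250.23199864 257.64074067 286.47536335]
scene now tcp 71 81 [105.5645241  108.78974793 112.61322155 121.69886571] [413.25565202 317.88534673 110.74156977]
side open start, tcp z 193: [244.77937414 247.30408958 251.60101431 270.52249978]
side now tcp 71 246 [111.28822625 113.92206668 120.21395589 134.41505101] [407.1021557  308.45645284 118.84988568]
[406.765236   315.75155157  70.23843999]
```

The scene, side and wrist views agree that the real fingertips stand about 40 mm behind the reported TCP, so the fingers closed above the plate. I'll plan with tip = reported point minus 40 mm along the tool.

```bash
sed -i 's/^def plan/OFF=40.  # reported point lies this far beyond the real finger tips\ndef plan/; s/p0=np.array(s\[.eef_pos.\]);R0=R.from_quat(s\[.orientation.\])/R0=R.from_quat(s["orientation"]);e0=np.array(s["eef_pos"]);p0=e0-OFF*R0.apply([0,0,1])/; s/sh=R0.inv().apply(p-p0)/sh=R0.inv().apply(p+OFF*Q.apply([0,0,1])-e0)/; s/"pos",p0/"tip",p0/' plan.py; python3 plan.py "(407.4,316.1,110,-7,0),(407.4,316.1,33,-7,0)"
```

```text
t 3.1 tip [406.8 315.8 110.2] w 0.00 F [-1.3  0.8  0.3]
(407.4, 316.1, 110, -7, 0) rows 0.0: 0.001, 0.001, 0.000, -0.001, 0.001, -0.000
(407.4, 316.1, 33, -7, 0) rows 1.5: 0.001, 0.001, 0.154, -0.001, 0.001, -0.000
```

send_rows:
  rows: [0, 0, 0, 0, 0, 0, -0.29, 0, 0, 0, 0, 0, 0, -0.29, 0, 0, 0, 0, 0, 0, -0.29, 0, 0, 0.05, 0, 0, 0, -0.29, 0.001, 0, 0.1, 0, 0, 0, -0.29, 0.001, 0, 0.13, 0, 0, 0, -0.29, 0.001, 0, 0.154, 0, 0, 0, -0.29, 0.001, 0, 0.154, 0, 0, 0, -0.29, 0.001, 0, 0.154, 0, 0, 0, -1, 0.001, 0, 0.154, 0, 0, 0, -1, 0.001, 0, 0.154, 0, 0, 0, -1, 0.001, 0, 0.154, 0, 0, 0, -1]
  force: 60

```text
t: 4.3
eef_pos: [408.0, 317.3, -5.0]
orientation: [0.749, 0.662, 0.001, -0.0]
ft_force: [-0.6, 0.9, 3.3]
grip_width: 0.081
finger_force: 60.7
```

```bash
cat > place.py <<'E'
# waypoints for dropping a plate in a bay: side=+1/-1, k plates lie there already
import sys,numpy as np
from plan import plan
def wps(hx,hy,yaw,side,k,floor=4,xb=30,grip=23,tilt=20,up=90):
    a=np.radians(tilt)*side;yb=np.radians(yaw);ex=np.array([np.cos(yb),np.sin(yb)]);H=np.array([hx,hy])
    z0=floor+8*k+3+1.4
    f=lambda L:(*np.round(H+ex*(side*xb+L*np.sin(a)),1),round(z0+L*np.cos(a),1),yaw,tilt*side)
    return f(grip+up),f(grip)
E
python3 - <<'E'
from place import *
plan([(407.4,316,165,-7,0),(420,60,190,-7,0),*wps(365.6,-235,0.9,1,0)])
E
```

```text
t 4.3 tip [408.  317.2  35. ] w 0.08 F [-0.6  0.9  3.3]
(407.4, 316, 165, -7, 0) rows 2.6: -0.002, -0.001, -0.260, 0.001, -0.001, -0.000
(420, 60, 190, -7, 0) rows 5.2: -0.507, 0.087, -0.311, 0.001, -0.001, -0.000
(np.float64(434.2), np.float64(-233.9), np.float64(114.6), 0.9, 20) rows 6.1: -1.091, 0.160, -0.165, 0.222, -0.016, -0.087
(np.float64(403.5), np.float64(-234.4), np.float64(30.0), 0.9, 20) rows 1.8: -1.100, 0.099, 0.004, 0.222, -0.016, -0.087
```

send_rows:
  rows: [0, 0, -0.06, 0, 0, 0, -1, 0, 0, -0.15, 0, 0, 0, -1, 0, 0, -0.26, 0, 0, 0, -1, 0, 0, -0.26, 0, 0, 0, -1, -0.507, 0.087, -0.311, 0, 0, 0, -1, -0.507, 0.087, -0.311, 0, 0, 0, -1, -0.507, 0.087, -0.311, 0, 0, 0, -1, -0.507, 0.087, -0.311, 0, 0, 0, -1, -0.507, 0.087, -0.311, 0, 0, 0, -1, -0.507, 0.087, -0.311, 0, 0, 0, -1, -0.507, 0.087, -0.311, 0, 0, 0, -1]
  force: 60

```text
t: 5.4
eef_pos: [419.8, 58.5, 149.8]
orientation: [0.75, 0.661, 0.0, 0.0]
ft_force: [0.6, -0.3, -1.1]
grip_width: 0.084
finger_force: 60.3
```

```bash
cat > basket.py <<'E'
from h import *
from bench import imaging
def bar(verbose=True,zr=(85,125)):
    out=[]
    for n in("scene","side"):
        c=imaging.get_calibration(n);p,d=imaging.camera(n);P=cloud(dict(d=d,**c))
        with np.errstate(all='ignore'): m=red(p)&(P[...,2]>zr[0])&(P[...,2]<zr[1])&(P[...,0]>250)&(P[...,0]<660)&(P[...,1]<150)&(P[...,1]>-500)
        for mm,s,cc in comps(m,30):
            q=P[mm];(x,y),(w,h),a=cv2.minAreaRect(q[:,:2].astype(np.float32))
            if w>h: a-=90
            print(n,"bar px",cc,"xy %.1f %.1f len %.0f yaw %.1f z %.1f"%(x,y,max(w,h),a,np.median(q[:,2])))
E
python3 - <<'E'
from place import *
from basket import bar
bar()
plan([*wps(365.6,-235,0.9,1,0,grip=25)])
E
```

```text
scene bar px [229.5 156.5] xy 365.9 -232.4 len 135 yaw 1.5 z 109.0
side bar px [263.6 304.1] xy 365.3 -234.5 len 138 yaw 0.5 z 109.6
t 5.5 tip [419.6  60.5 189.5] w 0.08 F [-0.3 -0.1 -0.9]
(np.float64(434.9), np.float64(-233.9), np.float64(116.5), 0.9, 20) rows 6.1: -0.584, 0.075, 0.141, 0.222, -0.016, -0.087
(np.float64(404.1), np.float64(-234.4), np.float64(31.9), 0.9, 20) rows 1.8: -0.593, 0.014, 0.310, 0.222, -0.016, -0.087
```

send_rows:
  rows: [-0.3, 0.04, 0.05, 0.1, 0, -0.04, -1, -0.584, 0.075, 0.141, 0.222, -0.016, -0.087, -1, -0.584, 0.075, 0.141, 0.222, -0.016, -0.087, -1, -0.584, 0.075, 0.141, 0.222, -0.016, -0.087, -1, -0.584, 0.075, 0.141, 0.222, -0.016, -0.087, -1, -0.584, 0.075, 0.141, 0.222, -0.016, -0.087, -1, -0.584, 0.075, 0.141, 0.222, -0.016, -0.087, -1, -0.584, 0.075, 0.141, 0.222, -0.016, -0.087, -1]
  force: 60

```text
t: 6.3
eef_pos: [421.3, -233.8, 78.1]
orientation: [0.691, 0.702, -0.124, -0.122]
ft_force: [0.1, 1.1, -0.5]
grip_width: 0.073
finger_force: 60.3
```

```bash
python3 - <<'E'
from place import *
a,b=wps(365.6,-234.2,0.9,1,0,grip=25)
plan([b,a,(440,-100,190,-7,0)])
from bench import imaging;import cv2
p,d=imaging.camera("scene");q,_=imaging.camera("side")
import numpy as np
A=cv2.resize(p[90:260,160:340],(400,378));B=cv2.resize(q[190:390,180:392],(400,378))
cv2.imwrite("pics/a1.png",np.hstack([A,B])[...,::-1])
E
```

```text
t 6.3 tip [ 435.1 -233.6  115.7] w 0.07 F [ 0.1  1.1 -0.5]
(np.float64(404.1), np.float64(-233.6), np.float64(31.9), 0.9, 20) rows 1.8: 0.001, -0.001, 0.179, -0.001, -0.000, -0.000
(np.float64(434.9), np.float64(-233.1), np.float64(116.5), 0.9, 20) rows 1.8: 0.001, -0.001, -0.001, -0.001, -0.000, -0.000
(440, -100, 190, -7, 0) rows 3.0: 0.267, -0.011, -0.149, -0.223, 0.015, 0.087
```

View pics/a1.png

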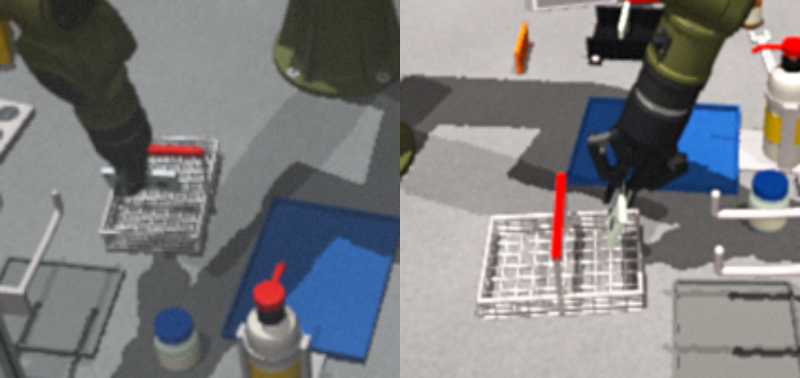

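The plate hangs over the +x bay at (615,215) in the right half, tilted outward and clear of the bar. I'll lower and release it.

send_rows:
  rows: [0, 0, 0.08, 0, 0, 0, -1, 0, 0, 0.14, 0, 0, 0, -1, 0, 0, 0.179, 0, 0, 0, -1, 0, 0, 0.179, 0, 0, 0, -1, 0, 0, 0.179, 0, 0, 0, -1, 0, 0, 0.179, 0, 0, 0, -0.29, 0, 0, 0.179, 0, 0, 0, -0.29, 0, 0, 0.179, 0, 0, 0, -0.29, 0, 0, 0.14, 0, 0, 0, -0.29, 0, 0, 0.08, 0, 0, 0, -0.29, 0, 0, 0, 0, 0, 0, -0.29, 0.267, -0.01, -0.149, -0.223, 0.015, 0.087, -0.29, 0.267, -0.01, -0.149, -0.223, 0.015, 0.087, -0.29, 0.267, -0.01, -0.149, -0.223, 0.015, 0.087, -0.29, 0.267, -0.01, -0.149, -0.223, 0.015, 0.087, -0.29]
  force: 60

```text
t: 7.9
eef_pos: [440.2, -97.7, 154.7]
orientation: [0.748, 0.663, 0.003, 0.004]
ft_force: [1.0, -0.5, 0.0]
grip_width: 0.358
finger_force: 0.0
```

```bash
python3 - <<'E'
from place import *
from basket import *
bar()
plan([(447.5,311.5,120,-7,0),(447.5,311.5,33,-7,0)])
p,d=imaging.camera("scene");q,_=imaging.camera("side")
A=cv2.resize(p[130:220,190:280],(400,400));B=cv2.resize(q[270:380,200:330],(400,400))
cv2.imwrite("pics/a2.png",np.hstack([A,B])[...,::-1])
E
```

```text
scene bar px [229.1 156.5] xy 364.9 -232.9 len 134 yaw 1.4 z 109.3
side bar px [263.7 304. ] xy 365.4 -235.9 len 137 yaw 0.9 z 109.7
t 8.0 tip [ 440.1 -100.2  192.4] w 0.35 F [-0.4 -0.5 -0.4]
(447.5, 311.5, 120, -7, 0) rows 8.4: 0.820, -0.085, 0.142, 0.003, 0.001, 0.001
(447.5, 311.5, 33, -7, 0) rows 1.7: 0.820, -0.086, 0.316, 0.003, 0.001, 0.001
```

View pics/a2.png

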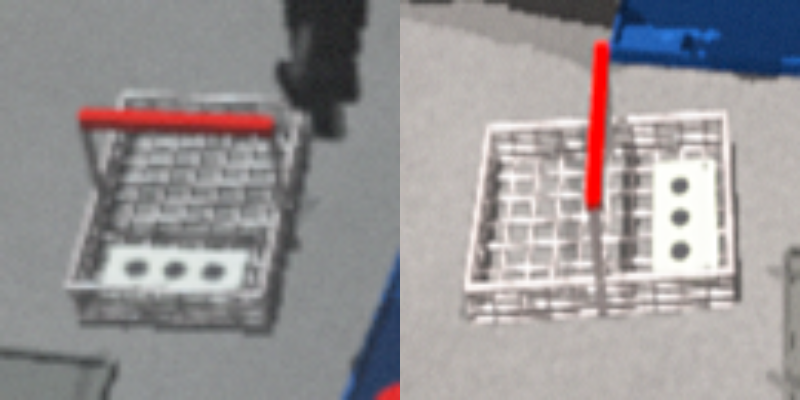

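The plate lies flat in the +x bay against the outer wall, with three pockets visible. Now the second plate.

send_rows:
  rows: [0.82, -0.085, 0.1, 0.003, 0, 0, -0.29, 0.82, -0.085, 0.1, 0.003, 0, 0, -0.29, 0.82, -0.085, 0.1, 0.003, 0, 0, -0.29, 0.82, -0.085, 0.1, 0.003, 0, 0, -0.29, 0.82, -0.085, 0.1, 0.003, 0, 0, -0.29, 0.82, -0.085, 0.1, 0.003, 0, 0, -0.29, 0.82, -0.085, 0.1, 0.003, 0, 0, -0.29, 0.82, -0.085, 0.1, 0.003, 0, 0, -0.29, 0.82, -0.085, 0.142, 0.003, 0, 0, -0.29, 0.82, -0.085, 0.142, 0.003, 0, 0, -0.29, 0.82, -0.085, 0.142, 0.003, 0, 0, -0.29]
  force: 60

```text
t: 9.2
eef_pos: [447.4, 309.7, 77.2]
orientation: [0.749, 0.662, -0.004, -0.001]
ft_force: [0.6, -0.7, 0.1]
grip_width: 0.357
finger_force: 0.0
```

```bash
python3 plan.py "(447.5,311.8,33,-7,0),(447.5,311.8,165,-7,0),(425,-80,190,-7,0)"
```

```text
t 9.2 tip [447.6 309.9 117.2] w 0.36 F [ 0.6 -0.7  0.1]
(447.5, 311.8, 33, -7, 0) rows 1.7: 0.005, 0.001, 0.168, -0.004, 0.003, -0.001
(447.5, 311.8, 165, -7, 0) rows 2.6: 0.004, -0.001, -0.096, -0.004, 0.003, -0.001
(425, -80, 190, -7, 0) rows 7.9: -0.780, 0.051, -0.142, -0.004, 0.003, -0.001
```

send_rows:
  rows: [0.002, 0, 0.08, 0, 0, 0, -0.29, 0.002, 0, 0.14, 0, 0, 0, -0.29, 0.002, 0, 0.172, 0, 0, 0, -0.29, 0.002, 0, 0.172, 0, 0, 0, -0.29, 0.002, 0, 0.172, 0, 0, 0, -1, 0.002, 0, 0.172, 0, 0, 0, -1, 0.002, 0, 0.172, 0, 0, 0, -1, 0.002, 0, 0.172, 0, 0, 0, -1, 0.002, 0, 0.11, 0, 0, 0, -1, 0.002, 0, 0.02, 0, 0, 0, -1, 0.002, 0, -0.096, 0, 0, 0, -1, 0.002, 0, -0.096, 0, 0, 0, -1, -0.78, 0.05, -0.14, 0, 0, 0, -1, -0.78, 0.05, -0.14, 0, 0, 0, -1, -0.78, 0.05, -0.14, 0, 0, 0, -1, -0.78, 0.05, -0.14, 0, 0, 0, -1, -0.78, 0.05, -0.14, 0, 0, 0, -1, -0.78, 0.05, -0.14, 0, 0, 0, -1, -0.78, 0.05, -0.14, 0, 0, 0, -1, -0.78, 0.05, -0.14, 0, 0, 0, -1]
  force: 60

```text
t: 11.2
eef_pos: [425.2, -81.4, 150.1]
orientation: [0.749, 0.662, -0.001, 0.0]
ft_force: [1.1, 0.0, -2.5]
grip_width: 0.082
finger_force: 58.8
```

```bash
python3 - <<'E'
from place import *
from basket import *
bar()
a,b=wps(365.4,-234.4,0.9,1,1,grip=25,xb=28)
plan([a,b])
c=imaging.get_calibration("wrist");p,d=imaging.camera("wrist");P=cloud(dict(d=d,**c))
from bench import r
s=r.observe();Q=R.from_quat(s['orientation']).inv().apply((P-s['eef_pos']).reshape(-1,3))
V=hsv(p)[...,2].ravel()
with np.errstate(all='ignore'): k=Q[(abs(Q[:,1])<10)&(abs(Q[:,0])<70)&(Q[:,2]<20)&(Q[:,2]>-75)&(V>110)]
print("held plate in tool frame",len(k),np.percentile(k,[2,50,98],axis=0).round(1))
E
```

```text
scene bar px [229.4 156.5] xy 364.6 -232.8 len 135 yaw -1.7 z 109.0
side bar px [263.6 304.1] xy 365.2 -236.3 len 136 yaw 0.8 z 109.5
t 11.3 tip [425.5 -83.5 190.2] w 0.08 F [ 0.5 -0.  -1.2]
(np.float64(432.7), np.float64(-233.3), np.float64(124.5), 0.9, 20) rows 3.3: -0.298, 0.026, 0.128, 0.221, -0.014, -0.092
(np.float64(401.9), np.float64(-233.8), np.float64(39.9), 0.9, 20) rows 1.8: -0.307, -0.035, 0.297, 0.221, -0.014, -0.092
held plate in tool frame 4127 [[-29.4  -2.9 -66.3]
 [ 15.8   0.8 -65.1]
 [ 48.6   4.7 -63.7]]
```

```bash
python3 - <<'E'
from place import *
a,b=wps(365.4,-234.4,0.9,1,1,grip=25,xb=43)
plan([a,b,a,(440,-100,190,-7,0)])
E
```

```text
t 11.3 tip [425.5 -81.1 190. ] w 0.08 F [-0.2  0.7 -1.4]
(np.float64(447.7), np.float64(-233.1), np.float64(124.5), 0.9, 20) rows 3.3: -0.299, 0.056, 0.127, 0.221, -0.015, -0.091
(np.float64(416.9), np.float64(-233.6), np.float64(39.9), 0.9, 20) rows 1.8: -0.308, -0.005, 0.296, 0.221, -0.015, -0.091
(np.float64(447.7), np.float64(-233.1), np.float64(124.5), 0.9, 20) rows 1.8: -0.299, 0.056, 0.127, 0.221, -0.015, -0.091
(440, -100, 190, -7, 0) rows 3.0: -0.034, 0.034, -0.000, -0.001, 0.001, -0.004
```

send_rows:
  rows: [-0.299, 0.056, 0.08, 0.221, -0.015, -0.091, -1, -0.299, 0.056, 0.127, 0.221, -0.015, -0.091, -1, -0.299, 0.056, 0.127, 0.221, -0.015, -0.091, -1, -0.299, 0.056, 0.127, 0.221, -0.015, -0.091, -1, -0.299, 0.056, 0.127, 0.221, -0.015, -0.091, -1, -0.299, 0.056, 0.127, 0.221, -0.015, -0.091, -1, -0.304, 0.026, 0.21, 0.221, -0.015, -0.091, -1, -0.306, 0.01, 0.255, 0.221, -0.015, -0.091, -1, -0.308, -0.005, 0.296, 0.221, -0.015, -0.091, -1, -0.308, -0.005, 0.296, 0.221, -0.015, -0.091, -1, -0.308, -0.005, 0.296, 0.221, -0.015, -0.091, -0.29, -0.308, -0.005, 0.296, 0.221, -0.015, -0.091, -0.29, -0.308, -0.005, 0.296, 0.221, -0.015, -0.091, -0.29, -0.306, 0.01, 0.255, 0.221, -0.015, -0.091, -0.29, -0.304, 0.026, 0.21, 0.221, -0.015, -0.091, -0.29, -0.299, 0.056, 0.127, 0.221, -0.015, -0.091, -0.29, -0.034, 0.034, 0, 0, 0, 0, -0.29, -0.034, 0.034, 0, 0, 0, 0, -0.29, -0.034, 0.034, 0, 0, 0, 0, -0.29, -0.034, 0.034, 0, 0, 0, 0, -0.29]
  force: 60

```text
t: 13.35
eef_pos: [440.2, -94.4, 153.8]
orientation: [0.748, 0.664, 0.002, 0.002]
ft_force: [-0.0, -0.6, 0.3]
grip_width: 0.355
finger_force: 0.0
```

```bash
python3 - <<'E'
from place import *
from basket import *
bar()
plan([(365.4,-234.4,150,1,0),(365.4,-234.4,92,1,0)])
p,d=imaging.camera("scene");q,_=imaging.camera("side")
A=cv2.resize(p[130:220,190:280],(400,400));B=cv2.resize(q[270:380,200:330],(400,400))
cv2.imwrite("pics/a3.png",np.hstack([A,B])[...,::-1])
E
```

```text
scene bar px [229.5 156.5] xy 365.9 -233.6 len 136 yaw 0.5 z 108.7
side bar px [263.7 304. ] xy 365.6 -236.1 len 140 yaw 0.7 z 109.8
t 13.4 tip [440.7 -97.2 191.5] w 0.36 F [-0.8 -1.3 -0. ]
(365.4, -234.4, 150, 1, 0) rows 3.2: -0.290, -0.117, 0.084, 0.000, 0.001, -0.088
(365.4, -234.4, 92, 1, 0) rows 1.2: -0.290, -0.117, 0.200, 0.000, 0.001, -0.088
```

View pics/a3.png

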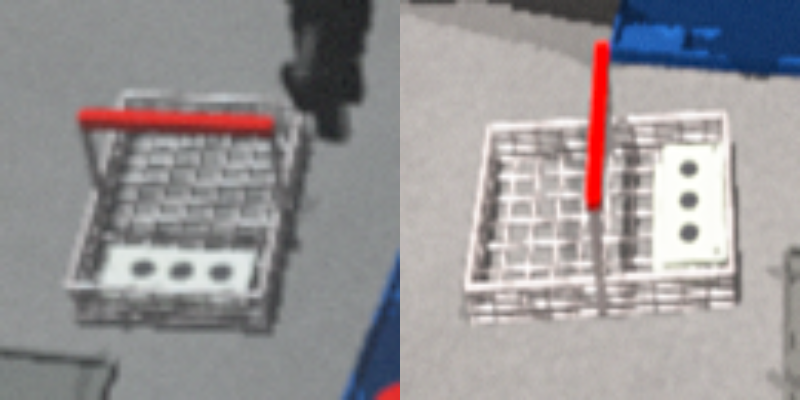

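Both plates lie stacked flat in the +x bay, and the basket has not moved. Now I grip the bar.

send_rows:
  rows: [-0.29, -0.117, 0.05, 0, 0, -0.088, -0.29, -0.29, -0.117, 0.084, 0, 0, -0.088, -0.29, -0.29, -0.117, 0.084, 0, 0, -0.088, -0.29, -0.29, -0.117, 0.084, 0, 0, -0.088, -0.29, -0.29, -0.117, 0.084, 0, 0, -0.088, -0.29, -0.29, -0.117, 0.15, 0, 0, -0.088, -0.29, -0.29, -0.117, 0.19, 0, 0, -0.088, -0.29, -0.29, -0.117, 0.215, 0, 0, -0.088, -0.29, -0.29, -0.117, 0.215, 0, 0, -0.088, -0.29, -0.29, -0.117, 0.215, 0, 0, -0.088, -1, -0.29, -0.117, 0.215, 0, 0, -0.088, -1, -0.29, -0.117, 0.215, 0, 0, -0.088, -1, -0.29, -0.117, 0.215, 0, 0, -0.088, -1, -0.29, -0.117, 0.215, 0, 0, -0.088, -1, -0.29, -0.117, 0.19, 0, 0, -0.088, -1, -0.29, -0.117, 0.15, 0, 0, -0.088, -1, -0.29, -0.117, 0.1, 0, 0, -0.088, -1, -0.29, -0.117, 0.1, 0, 0, -0.088, -1]
  force: 100

```text
t: 15.35
eef_pos: [365.8, -235.8, 102.4]
orientation: [0.702, 0.713, -0.001, 0.002]
ft_force: [0.6, -0.1, -4.4]
grip_width: 0.121
finger_force: 97.7
```

```bash
python3 - <<'E'
from place import *
from basket import *
bar(zr=(120,200))
plan([(498.4,8.8,150,-8.3,0),(498.4,8.8,89,-8.3,0)])
E
```

```text
scene bar px [209.5 142.1] xy 367.9 -284.6 len 35 yaw 0.1 z 169.1
side bar px [261.5 291.3] xy 366.2 -249.3 len 110 yaw 1.6 z 167.5
t 15.4 tip [ 364.2 -234.5  139.7] w 0.12 F [-0.   0.1 -4.4]
(498.4, 8.8, 150, -8.3, 0) rows 5.6: 0.483, 0.276, -0.022, -0.002, 0.001, 0.102
(498.4, 8.8, 89, -8.3, 0) rows 1.2: 0.483, 0.277, 0.100, -0.002, 0.001, 0.102
```

send_rows:
  rows: [0.03, 0.02, -0.022, 0, 0, 0.01, -1, 0.1, 0.056, -0.022, 0, 0, 0.025, -1, 0.17, 0.097, -0.022, 0, 0, 0.04, -1, 0.25, 0.143, -0.022, 0, 0, 0.055, -1, 0.33, 0.19, -0.022, 0, 0, 0.075, -1, 0.4, 0.23, -0.022, 0, 0, 0.09, -1, 0.45, 0.257, -0.022, 0, 0, 0.102, -1, 0.483, 0.276, -0.022, 0, 0, 0.102, -1, 0.483, 0.276, -0.022, 0, 0, 0.102, -1, 0.483, 0.276, -0.022, 0, 0, 0.102, -1, 0.483, 0.276, 0.03, 0, 0, 0.102, -1, 0.483, 0.276, 0.07, 0, 0, 0.102, -1, 0.483, 0.276, 0.09, 0, 0, 0.102, -1, 0.483, 0.276, 0.1, 0, 0, 0.102, -1, 0.483, 0.276, 0.104, 0, 0, 0.102, -1, 0.483, 0.276, 0.104, 0, 0, 0.102, -1]
  force: 100

```text
t: 17.05
eef_pos: [498.4, 8.8, 47.8]
orientation: [0.757, 0.654, -0.001, -0.0]
ft_force: [0.1, 0.6, -3.2]
grip_width: 0.123
finger_force: 97.9
```

```bash
python3 - <<'E'
from place import *
from basket import *
plan([(498.4,8.8,150,-8.3,0),(498.4,8.8,86,-8.3,0)])
q,_=imaging.camera("side")
cv2.imwrite("pics/a4.png",cv2.resize(q[190:310,240:440],(800,480))[...,::-1])
E
```

```text
t 17.1 tip [498.5   8.8  87.8] w 0.12 F [ 0.1  0.6 -3.2]
(498.4, 8.8, 150, -8.3, 0) rows 1.2: -0.000, -0.000, -0.124, -0.001, 0.001, -0.000
(498.4, 8.8, 86, -8.3, 0) rows 1.3: 0.000, -0.000, 0.004, -0.001, 0.001, -0.000
```

View pics/a4.png

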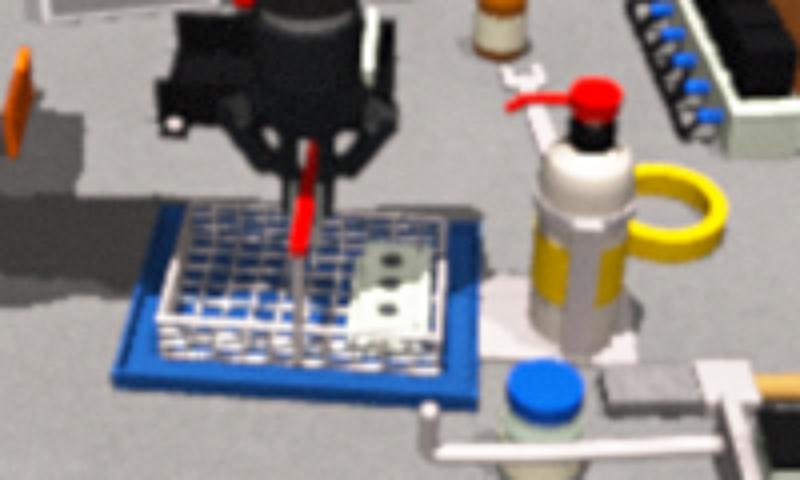

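The basket is centred inside the tray with its plates flat, at about (300,290). I'll set it down and release.

send_rows:
  rows: [0, 0, 0.005, 0, 0, 0, -1, 0, 0, 0.005, 0, 0, 0, -1, 0, 0, 0.005, 0, 0, 0, -0.29, 0, 0, 0.005, 0, 0, 0, -0.29, 0, 0, 0.005, 0, 0, 0, -0.29, 0, 0, -0.05, 0, 0, 0, -0.29, 0, 0, -0.12, 0, 0, 0, -0.29, 0, 0, -0.2, 0, 0, 0, -0.29, 0, 0, -0.2, 0, 0, 0, -0.29]
  force: 60

```text
t: 18.0
eef_pos: [502.5, 9.3, 152.6]
orientation: [0.756, 0.654, 0.002, 0.002]
ft_force: [0.7, 0.3, 0.4]
grip_width: 0.353
finger_force: 0.0
```

```bash
python3 - <<'E'
from place import *
from basket import *
bar()
plan([(526.3,301.2,120,-7,0),(526.3,301.2,33,-7,0),(526.3,301.2,165,-7,0),(480,150,185,-7,0)])
E
```

```text
scene bar px [291.2 190.1] xy 496.1 -21.8 len 70 yaw -7.5 z 113.0
scene bar px [317.3 194.8] xy 509.2 57.4 len 36 yaw -0.8 z 113.0
side bar px [316.4 239.3] xy 499.2 6.0 len 138 yaw -8.4 z 113.6
t 18.1 tip [499.6   9.3 188.3] w 0.35 F [-1.4 -0.6 -0.9]
(526.3, 301.2, 120, -7, 0) rows 6.0: 0.586, -0.031, 0.136, -0.000, 0.001, -0.014
(526.3, 301.2, 33, -7, 0) rows 1.7: 0.586, -0.031, 0.310, -0.000, 0.001, -0.014
(526.3, 301.2, 165, -7, 0) rows 2.6: 0.586, -0.031, 0.046, -0.000, 0.001, -0.014
(480, 150, 185, -7, 0) rows 3.2: 0.273, -0.079, 0.006, -0.000, 0.001, -0.014
```

send_rows:
  rows: [0.586, -0.031, 0.06, 0, 0, -0.014, -0.29, 0.586, -0.031, 0.06, 0, 0, -0.014, -0.29, 0.586, -0.031, 0.06, 0, 0, -0.014, -0.29, 0.586, -0.031, 0.06, 0, 0, -0.014, -0.29, 0.586, -0.031, 0.06, 0, 0, -0.014, -0.29, 0.586, -0.031, 0.06, 0, 0, -0.014, -0.29, 0.586, -0.031, 0.136, 0, 0, -0.014, -0.29, 0.586, -0.031, 0.136, 0, 0, -0.014, -0.29, 0.586, -0.031, 0.136, 0, 0, -0.014, -0.29]
  force: 60

```text
t: 19.0
eef_pos: [523.1, 300.0, 77.1]
orientation: [0.749, 0.662, -0.004, -0.001]
ft_force: [0.2, -0.3, 0.0]
grip_width: 0.357
finger_force: 0.0
```

```bash
python3 plan.py "(526.3,301.2,33,-7,0),(526.3,301.2,165,-7,0),(475,120,190,-7,0)"
```

```text
t 19.0 tip [523.4 300.2 117.1] w 0.36 F [ 0.2 -0.3  0. ]
(526.3, 301.2, 33, -7, 0) rows 1.7: 0.004, 0.007, 0.168, -0.004, 0.003, -0.000
(526.3, 301.2, 165, -7, 0) rows 2.6: 0.003, 0.005, -0.096, -0.004, 0.003, -0.000
(475, 120, 190, -7, 0) rows 3.8: -0.370, -0.052, -0.144, -0.004, 0.003, -0.000
```

send_rows:
  rows: [0, 0, 0, 0, 0, 0, -0.29, 0, 0, 0, 0, 0, 0, -0.29]

```text
t: 19.2
eef_pos: [526.1, 300.9, 80.4]
orientation: [0.75, 0.662, -0.001, -0.0]
ft_force: [0.3, -0.8, 0.5]
grip_width: 0.351
finger_force: 0.0
```

```bash
python3 plan.py "(526.3,301.2,33,-7,0),(526.3,301.2,165,-7,0),(475,120,190,-7,0)"
```

```text
t 19.2 tip [526.1 300.9 120.4] w 0.35 F [ 0.3 -0.8  0.5]
(526.3, 301.2, 33, -7, 0) rows 1.7: 0.001, 0.001, 0.175, -0.001, 0.000, -0.001
(526.3, 301.2, 165, -7, 0) rows 2.6: 0.001, 0.000, -0.089, -0.001, 0.000, -0.001
(475, 120, 190, -7, 0) rows 3.8: -0.372, -0.057, -0.139, -0.001, 0.000, -0.001
```

send_rows:
  rows: [0, 0, 0.08, 0, 0, 0, -0.29, 0, 0, 0.14, 0, 0, 0, -0.29, 0, 0, 0.174, 0, 0, 0, -0.29, 0, 0, 0.174, 0, 0, 0, -0.29, 0, 0, 0.174, 0, 0, 0, -1, 0, 0, 0.174, 0, 0, 0, -1, 0, 0, 0.174, 0, 0, 0, -1, 0, 0, 0.174, 0, 0, 0, -1, 0, 0, 0.11, 0, 0, 0, -1, 0, 0, 0.02, 0, 0, 0, -1, 0, 0, -0.089, 0, 0, 0, -1, 0, 0, -0.089, 0, 0, 0, -1, -0.372, -0.057, -0.139, 0, 0, 0, -1, -0.372, -0.057, -0.139, 0, 0, 0, -1, -0.372, -0.057, -0.139, 0, 0, 0, -1, -0.372, -0.057, -0.139, 0, 0, 0, -1, -0.372, -0.057, -0.139, 0, 0, 0, -1, -0.372, -0.057, -0.139, 0, 0, 0, -1, -0.372, -0.057, -0.139, 0, 0, 0, -1]
  force: 60

```text
t: 21.1
eef_pos: [474.6, 120.9, 148.7]
orientation: [0.749, 0.663, -0.001, -0.001]
ft_force: [-0.3, 0.2, -1.7]
grip_width: 0.082
finger_force: 60.6
```

```bash
python3 - <<'E'
from place import *
from basket import *
bar()
a,b=wps(498.8,7.5,-8.3,-1,0,grip=25,floor=8)
plan([a,b,a,(475,120,190,-7,0)])
E
```

```text
scene bar px [302.2 191.9] xy 502.0 11.2 len 137 yaw -8.4 z 113.4
side bar px [316.6 237.5] xy 499.4 7.4 len 133 yaw -8.2 z 113.6
t 21.2 tip [474.6 121.2 188.5] w 0.08 F [-0.3 -0.2 -1.1]
(np.float64(430.2), np.float64(17.5), np.float64(120.5), -8.3, -20) rows 2.6: -0.217, -0.035, 0.132, -0.224, -0.002, 0.015
(np.float64(460.7), np.float64(13.1), np.float64(35.9), -8.3, -20) rows 1.8: -0.218, 0.027, 0.301, -0.224, -0.002, 0.015
(np.float64(430.2), np.float64(17.5), np.float64(120.5), -8.3, -20) rows 1.8: -0.217, -0.035, 0.132, -0.224, -0.002, 0.015
(475, 120, 190, -7, 0) rows 2.6: -0.002, 0.001, -0.003, -0.002, 0.001, 0.001
```

send_rows:
  rows: [-0.1, -0.015, 0.06, -0.1, 0, 0, -1, -0.214, -0.032, 0.132, -0.224, 0, 0.015, -1, -0.214, -0.032, 0.132, -0.224, 0, 0.015, -1, -0.214, -0.032, 0.132, -0.224, 0, 0.015, -1, -0.214, -0.032, 0.132, -0.224, 0, 0.015, -1, -0.214, -0.032, 0.132, -0.224, 0, 0.015, -1]
  force: 60

```text
t: 21.8
eef_pos: [447.6, 16.9, 84.7]
orientation: [0.745, 0.644, 0.116, 0.131]
ft_force: [0.1, 0.4, -0.2]
grip_width: 0.08
finger_force: 60.6
```

```bash
python3 - <<'E'
from place import *
a,b=wps(500.3,9.2,-8.3,-1,0,grip=25,floor=8)
plan([a,b,(475,120,190,-7,0)])
E
```

```text
t 21.8 tip [433.9  18.7 122.2] w 0.08 F [ 0.1  0.4 -0.2]
(np.float64(431.7), np.float64(19.2), np.float64(120.5), -8.3, -20) rows 0.1: -0.000, -0.006, 0.002, 0.002, -0.002, -0.001
(np.float64(462.2), np.float64(14.8), np.float64(35.9), -8.3, -20) rows 1.8: -0.001, -0.006, 0.182, 0.002, -0.002, -0.001
(475, 120, 190, -7, 0) rows 3.7: 0.212, 0.068, -0.114, 0.224, 0.000, -0.015
```

send_rows:
  rows: [0, -0.003, 0.08, 0, 0, 0, -1, 0, -0.003, 0.14, 0, 0, 0, -1, 0, -0.003, 0.18, 0, 0, 0, -1, 0, -0.003, 0.18, 0, 0, 0, -1, 0, -0.003, 0.18, 0, 0, 0, -0.29, 0, -0.003, 0.18, 0, 0, 0, -0.29, 0, -0.003, 0.18, 0, 0, 0, -0.29, 0, -0.003, 0.14, 0, 0, 0, -0.29, 0, -0.003, 0.08, 0, 0, 0, -0.29, 0, -0.003, 0, 0, 0, 0, -0.29, 0.212, 0.068, -0.114, 0.224, 0, -0.015, -0.29, 0.212, 0.068, -0.114, 0.224, 0, -0.015, -0.29, 0.212, 0.068, -0.114, 0.224, 0, -0.015, -0.29, 0.212, 0.068, -0.114, 0.224, 0, -0.015, -0.29, 0.212, 0.068, -0.114, 0.224, 0, -0.015, -0.29, 0.212, 0.068, -0.114, 0.224, 0, -0.015, -0.29, 0.212, 0.068, -0.114, 0.224, 0, -0.015, -0.29]
  force: 60

```text
t: 23.5
eef_pos: [471.0, 117.9, 147.8]
orientation: [0.749, 0.662, -0.002, -0.001]
ft_force: [-0.4, -0.2, -0.4]
grip_width: 0.355
finger_force: 0.0
```

```bash
cat > blob.py <<'E'
# bright plate surfaces inside the basket, in the basket frame (bar at hx,hy,yaw)
from h import *
from bench import imaging
def inside(hx,hy,yaw):
    for n in("scene","side"):
        c=imaging.get_calibration(n);p,d=imaging.camera(n);P=cloud(dict(d=d,**c))
        Q=R.from_euler('z',-yaw,degrees=True).apply((P-[hx,hy,0]).reshape(-1,3)).reshape(P.shape)
        V=hsv(p)
        with np.errstate(all='ignore'): m=(abs(Q[...,0])<97)&(abs(Q[...,1])<66)&(Q[...,2]>6)&(Q[...,2]<80)&(V[...,2]>105)&(V[...,1]<45)
        m=cv2.morphologyEx(m.astype(np.uint8),cv2.MORPH_OPEN,np.ones((3,3)))
        for mm,s,cc in comps(m,25): print(n,cc,s[4],"local pct5/50/95",np.percentile(Q[mm],[3,50,97],axis=0).round(0).tolist())
E
python3 - <<'E'
from place import *
from basket import *
from blob import inside
bar();inside(500.3,9.2,-8.3)
plan([(566.7,298,120,-7,0),(566.7,298,33,-7,0),(566.7,298,165,-7,0)])
E
```

```text
scene bar px [302.1 191.8] xy 501.9 10.7 len 136 yaw -8.8 z 113.2
side bar px [316.5 237.9] xy 499.7 9.9 len 142 yaw -8.0 z 113.6
scene [306.8 201.2] 244 local pct5/50/95 [[-68.0, -46.0, 10.0], [-48.0, 4.0, 16.0], [-33.0, 50.0, 21.0]]
scene [302.  226.9] 305 local pct5/50/95 [[34.0, -27.0, 17.0], [60.0, 16.0, 24.0], [85.0, 53.0, 31.0]]
side [297.6 260.3] 316 local pct5/50/95 [[-83.0, -35.0, 13.0], [-59.0, 5.0, 16.0], [-35.0, 47.0, 19.0]]
side [337.7 261.4] 408 local pct5/50/95 [[34.0, -44.0, 15.0], [61.0, 3.0, 24.0], [87.0, 51.0, 27.0]]
t 23.7 tip [472.2 118.3 188.3] w 0.36 F [0.2 0.3 0.1]
(566.7, 298, 120, -7, 0) rows 4.3: 0.380, 0.144, 0.136, -0.002, 0.001, -0.001
(566.7, 298, 33, -7, 0) rows 1.7: 0.380, 0.145, 0.310, -0.002, 0.001, -0.001
(566.7, 298, 165, -7, 0) rows 2.6: 0.380, 0.144, 0.046, -0.002, 0.001, -0.001
```

send_rows:
  rows: [0.38, 0.144, 0.08, 0, 0, 0, -0.29, 0.38, 0.144, 0.08, 0, 0, 0, -0.29, 0.38, 0.144, 0.08, 0, 0, 0, -0.29, 0.38, 0.144, 0.08, 0, 0, 0, -0.29, 0.38, 0.144, 0.136, 0, 0, 0, -0.29, 0.38, 0.144, 0.136, 0, 0, 0, -0.29, 0.38, 0.144, 0.136, 0, 0, 0, -0.29, 0.38, 0.144, 0.136, 0, 0, 0, -0.29, 0.38, 0.144, 0.136, 0, 0, 0, -0.29]
  force: 60

```text
t: 24.6
eef_pos: [567.9, 298.0, 81.7]
orientation: [0.749, 0.662, -0.001, -0.0]
ft_force: [0.3, 0.8, -0.3]
grip_width: 0.355
finger_force: 0.0
```

```bash
python3 plan.py "(566.7,298,33,-7,0),(566.7,298,165,-7,0),(475,120,190,-7,0)"
```

```text
t 24.6 tip [568.  298.  121.7] w 0.36 F [ 0.3  0.8 -0.3]
(566.7, 298, 33, -7, 0) rows 1.8: -0.000, -0.002, 0.177, -0.001, 0.000, -0.001
(566.7, 298, 165, -7, 0) rows 2.6: -0.000, -0.003, -0.087, -0.001, 0.000, -0.001
(475, 120, 190, -7, 0) rows 4.0: -0.376, -0.141, -0.136, -0.001, 0.000, -0.001
```

send_rows:
  rows: [0, -0.002, 0.08, 0, 0, 0, -0.29, 0, -0.002, 0.14, 0, 0, 0, -0.29, 0, -0.002, 0.176, 0, 0, 0, -0.29, 0, -0.002, 0.176, 0, 0, 0, -0.29, 0, -0.002, 0.176, 0, 0, 0, -1, 0, -0.002, 0.176, 0, 0, 0, -1, 0, -0.002, 0.176, 0, 0, 0, -1, 0, -0.002, 0.176, 0, 0, 0, -1, 0, -0.002, 0.11, 0, 0, 0, -1, 0, -0.002, 0.02, 0, 0, 0, -1, 0, -0.002, -0.087, 0, 0, 0, -1, 0, -0.002, -0.087, 0, 0, 0, -1, -0.376, -0.141, -0.136, 0, 0, 0, -1, -0.376, -0.141, -0.136, 0, 0, 0, -1, -0.376, -0.141, -0.136, 0, 0, 0, -1, -0.376, -0.141, -0.136, 0, 0, 0, -1, -0.376, -0.141, -0.136, 0, 0, 0, -1, -0.376, -0.141, -0.136, 0, 0, 0, -1, -0.376, -0.141, -0.136, 0, 0, 0, -1]
  force: 60

```text
t: 26.5
eef_pos: [475.4, 121.2, 148.7]
orientation: [0.749, 0.662, -0.001, -0.0]
ft_force: [-1.0, 0.6, -1.3]
grip_width: 0.079
finger_force: 59.7
```

```bash
python3 - <<'E'
from place import *
from basket import *
bar()
a,b=wps(500.5,9.5,-8.3,-1,1,grip=25,floor=8,xb=34)
plan([a,b])
E
```

```text
scene bar px [302.1 191.8] xy 500.3 11.3 len 135 yaw -9.0 z 113.5
side bar px [316.5 237.7] xy 499.5 7.8 len 134 yaw -8.6 z 113.7
t 26.6 tip [475.3 121.6 188.3] w 0.08 F [ 1.  -0.9 -2.2]
(np.float64(427.9), np.float64(20.1), np.float64(128.5), -8.3, -20) rows 2.5: -0.213, -0.042, 0.115, -0.224, -0.002, 0.015
(np.float64(458.4), np.float64(15.6), np.float64(43.9), -8.3, -20) rows 1.8: -0.215, 0.021, 0.284, -0.224, -0.002, 0.015
```

send_rows:
  rows: [-0.1, -0.02, 0.06, -0.1, 0, 0, -1, -0.213, -0.042, 0.115, -0.224, -0.002, 0.015, -1, -0.213, -0.042, 0.115, -0.224, -0.002, 0.015, -1, -0.213, -0.042, 0.115, -0.224, -0.002, 0.015, -1, -0.213, -0.042, 0.115, -0.224, -0.002, 0.015, -1, -0.213, -0.042, 0.115, -0.224, -0.002, 0.015, -1, -0.214, -0.016, 0.19, -0.224, -0.002, 0.015, -1, -0.214, 0.005, 0.24, -0.224, -0.002, 0.015, -1, -0.215, 0.021, 0.284, -0.224, -0.002, 0.015, -1, -0.215, 0.021, 0.284, -0.224, -0.002, 0.015, -1, -0.215, 0.021, 0.284, -0.224, -0.002, 0.015, -0.29, -0.215, 0.021, 0.284, -0.224, -0.002, 0.015, -0.29, -0.215, 0.021, 0.284, -0.224, -0.002, 0.015, -0.29, -0.214, 0.005, 0.24, -0.224, -0.002, 0.015, -0.29, -0.214, -0.016, 0.19, -0.224, -0.002, 0.015, -0.29, -0.213, -0.042, 0.115, -0.224, -0.002, 0.015, -0.29, 0, 0, 0, 0, 0, 0, -0.29, 0, 0, 0, 0, 0, 0, -0.29, 0, 0, 0, 0, 0, 0, -0.29, 0, 0, 0, 0, 0, 0, -0.29]
  force: 60

```text
t: 28.6
eef_pos: [480.3, 123.9, 152.0]
orientation: [0.748, 0.663, 0.002, 0.0]
ft_force: [0.4, -0.3, -0.3]
grip_width: 0.357
finger_force: 0.0
```

```bash
python3 - <<'E'
from place import *
from basket import *
from blob import inside
bar();inside(500.3,9.4,-8.3)
for n in("scene","side"):
    c=imaging.get_calibration(n);p,d=imaging.camera(n);z=dict(d=d,**c);P=cloud(z)
    with np.errstate(all='ignore'): m=red(p)&(P[...,2]>196)&(P[...,2]<216)&(P[...,0]>600)&(P[...,0]<760)&(abs(P[...,1]+20)<50)
    q=P[m];k=q[(q[:,0]>672)]
    print(n,"cap n",len(k),"rect",cv2.minAreaRect(k[:,:2].astype(np.float32)),"ztop",np.percentile(k[:,2],[50,90]),"nozzle minx",q[:,0].min(),q[q[:,0]<650].mean(0))
    if n=="side": cv2.imwrite("pics/a5.png",cv2.resize(p[190:310,240:440],(800,480))[...,::-1])
plan([(610,130,280,0,0)])
E
```

```text
scene bar px [301.7 191.8] xy 500.4 11.6 len 136 yaw -9.6 z 113.6
side bar px [316.5 237.7] xy 499.3 8.3 len 135 yaw -8.2 z 113.6
scene [306.2 200.9] 264 local pct5/50/95 [[-60.0, -47.0, 12.0], [-44.0, 3.0, 23.0], [-32.0, 50.0, 29.0]]
scene [301.8 226.8] 298 local pct5/50/95 [[37.0, -28.0, 18.0], [60.0, 15.0, 24.0], [83.0, 51.0, 29.0]]
side [297.3 259.5] 375 local pct5/50/95 [[-84.0, -45.0, 14.0], [-59.0, -1.0, 24.0], [-35.0, 48.0, 27.0]]
side [337.7 261.4] 409 local pct5/50/95 [[34.0, -44.0, 15.0], [62.0, 3.0, 24.0], [87.0, 50.0, 27.0]]
scene cap n 103 rect ((691.0966186523438, -20.836715698242188), (32.984954833984375, 28.28942108154297), 8.257654190063477) ztop [207.92415517 210.50809464] nozzle minx 642.9946747327648 [647.12182602 -13.91249688 201.30071042]
side cap n 108 rect ((688.9641723632812, -25.55381965637207), (31.71939468383789, 34.219417572021484), 85.28506469726562) ztop [206.55721743 209.1773313 ] nozzle minx 637.3075826716182 [643.50206178 -17.3116894  199.05996789]
t 28.9 tip [473.  119.8 188. ] w 0.35 F [-1.  -0.1 -0.6]
(610, 130, 280, 0, 0) rows 3.3: 0.054, 0.269, -0.185, -0.002, 0.001, -0.079
```

View pics/a5.png

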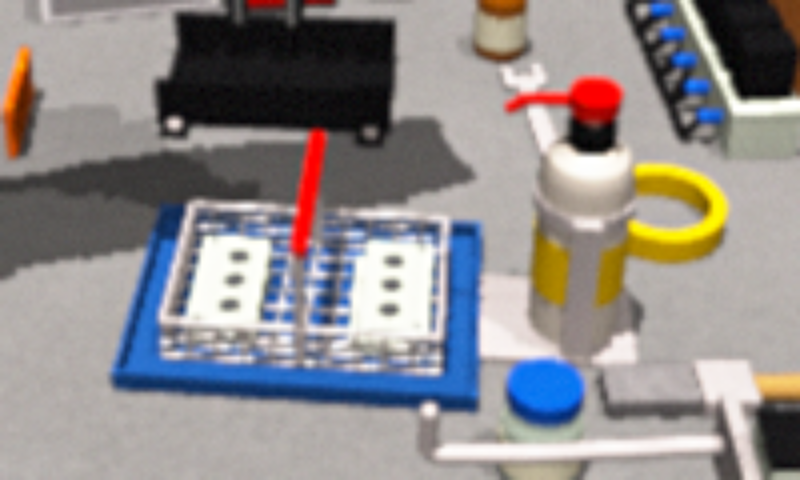

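All four plates lie flat in the basket, two per bay, at (230,280) and (390,290). The rack is empty. Next is the pump.

```bash
python3 plan.py "(520,100,270,-7,0),(691,-21,250,-7,0),(691,-21,222,-7,0)"
```

```text
t 28.9 tip [473.  119.8 188. ] w 0.35 F [-1.  -0.1 -0.6]
(520, 100, 270, -7, 0) rows 1.9: -0.028, 0.098, -0.164, -0.002, 0.001, -0.001
(691, -21, 250, -7, 0) rows 4.2: -0.226, 0.467, -0.125, -0.002, 0.001, -0.001
(691, -21, 222, -7, 0) rows 0.6: -0.226, 0.467, -0.069, -0.002, 0.001, -0.001
```

send_rows:
  rows: [-0.028, 0.098, -0.164, 0, 0, 0, -1, -0.028, 0.098, -0.164, 0, 0, 0, -1, -0.028, 0.098, -0.164, 0, 0, 0, -1, -0.226, 0.467, -0.125, 0, 0, 0, -1, -0.226, 0.467, -0.125, 0, 0, 0, -1, -0.226, 0.467, -0.125, 0, 0, 0, -1, -0.226, 0.467, -0.125, 0, 0, 0, -1, -0.226, 0.467, -0.125, 0, 0, 0, -1, -0.226, 0.467, -0.125, 0, 0, 0, -1, -0.226, 0.467, -0.125, 0, 0, 0, -1, -0.226, 0.467, -0.125, 0, 0, 0, -1, -0.226, 0.467, -0.125, 0, 0, 0, -1]

```text
t: 30.1
eef_pos: [691.8, -18.9, 211.4]
orientation: [0.749, 0.663, -0.001, -0.0]
ft_force: [-0.7, 0.6, 0.2]
grip_width: 0.004
finger_force: 0.0
```

```bash
python3 - <<'E'
from plan import *
from h import *
from bench import imaging
plan([(691,-21,222,-7,0),(691,-21,200,-7,0)])
c=imaging.get_calibration("wrist");p,d=imaging.camera("wrist");P=cloud(dict(d=d,**c))
with np.errstate(all='ignore'): m=red(p)&(P[...,2]>196)&(P[...,2]<216)
for mm,s,cc in comps(m,40):
    q=P[mm];k=q[q[:,0]>672];print(cc,s[4],k.mean(0).round(1),cv2.minAreaRect(k[:,:2].astype(np.float32)),np.percentile(q[:,2],90))
E
```

```text
t 30.1 tip [691.9 -18.9 251.4] w 0.00 F [-0.7  0.6  0.2]
(691, -21, 222, -7, 0) rows 0.6: -0.004, -0.001, 0.059, -0.001, 0.001, 0.001
(691, -21, 200, -7, 0) rows 0.4: -0.004, -0.001, 0.103, -0.001, 0.001, 0.001
[297.6 226.6] 2819 [692.2 -16.1 207. ] ((690.7838134765625, -17.498865127563477), (30.661827087402344, 38.04816818237305), 82.45452880859375) 207.89030499479784
```

send_rows:
  rows: [0, 0, 0.05, 0, 0, 0, -1, 0, 0, 0.075, 0, 0, 0, -1, 0, 0, 0.08, 0, 0, 0, -1, 0, 0, 0.085, 0, 0, 0, -1, 0, 0, 0.09, 0, 0, 0, -1, 0, 0, 0.092, 0, 0, 0, -1, 0, 0, 0.092, 0, 0, 0, -1]

```text
t: 30.85
eef_pos: [692.5, -19.9, 164.9]
orientation: [0.749, 0.662, -0.001, -0.001]
ft_force: [-2.9, 1.6, 4.0]
grip_width: 0.004
finger_force: 2.2
```

send_rows:
  rows: [0, 0, 0.004, 0, 0, 0, -1, 0, 0, 0.008, 0, 0, 0, -1, 0, 0, 0.012, 0, 0, 0, -1, 0, 0, 0.014, 0, 0, 0, -1, 0, 0, 0.016, 0, 0, 0, -1, 0, 0, 0.016, 0, 0, 0, -1, 0, 0, 0.016, 0, 0, 0, -1]

```text
t: 31.55
eef_pos: [693.0, -20.0, 160.3]
orientation: [0.749, 0.662, -0.0, 0.0]
ft_force: [-8.4, 2.0, 21.3]
grip_width: 0.0
finger_force: 10.8
```

send_rows:
  rows: [0, 0, -0.005, 0, 0, 0, -1, 0, 0, -0.02, 0, 0, 0, -1, 0, 0, -0.046, 0, 0, 0, -1, 0, 0, -0.046, 0, 0, 0, -1, 0, 0, -0.046, 0, 0, 0, -1, 0, 0, -0.046, 0, 0, 0, -1]

```text
t: 32.15
eef_pos: [692.3, -20.2, 178.5]
orientation: [0.749, 0.662, -0.002, -0.001]
ft_force: [-0.8, 0.6, 0.1]
grip_width: 0.001
finger_force: 0.0
```

```bash
python3 - <<'E'
from plan import *
from h import *
from bench import imaging
plan([])
for n in ("wrist","side"):
    c=imaging.get_calibration(n);p,d=imaging.camera(n);P=cloud(dict(d=d,**c))
    with np.errstate(all='ignore'): m=red(p)&(P[...,2]>185)&(P[...,2]<216)&(P[...,0]>675)&(P[...,0]<720)
    print(n,m.sum(),np.percentile(P[m][:,2],[50,80,90]))
E
```

```text
t 32.1 tip [692.4 -20.2 218.5] w 0.00 F [-0.8  0.6  0.1]
wrist 1766 [207.08768322 207.6533058  207.95757643]
side 97 [206.63653408 208.30373201 208.65086168]
```

Cap is back up at 208 mm. Second stroke.

send_rows:
  rows: [0, 0, 0.01, 0, 0, 0, -1, 0, 0, 0.02, 0, 0, 0, -1, 0, 0, 0.03, 0, 0, 0, -1, 0, 0, 0.038, 0, 0, 0, -1, 0, 0, 0.043, 0, 0, 0, -1, 0, 0, 0.046, 0, 0, 0, -1, 0, 0, 0.046, 0, 0, 0, -1, 0, 0, 0.046, 0, 0, 0, -1]

```text
t: 33.05
eef_pos: [692.9, -20.1, 160.3]
orientation: [0.749, 0.662, -0.0, 0.001]
ft_force: [-7.3, 0.4, 21.4]
grip_width: 0.0
finger_force: 10.7
```

send_rows:
  rows: [0, 0, -0.005, 0, 0, 0, -1, 0, 0, -0.02, 0, 0, 0, -1, 0, 0, -0.046, 0, 0, 0, -1, 0, 0, -0.046, 0, 0, 0, -1, 0, 0, -0.1, 0, 0, 0, -1, 0, 0, -0.15, 0, 0, 0, -1, 0, 0, -0.15, 0, 0, 0, -1]

```text
t: 33.75
eef_pos: [694.4, -20.0, 234.7]
orientation: [0.749, 0.662, 0.0, 0.001]
ft_force: [0.5, -0.7, 0.4]
grip_width: -0.004
finger_force: 0.0
```

```bash
python3 - <<'E'
from place import *
from basket import *
from blob import inside
c=imaging.get_calibration("side");p,d=imaging.camera("side");P=cloud(dict(d=d,**c))
with np.errstate(all='ignore'): m=red(p)&(P[...,2]>185)&(P[...,2]<216)&(P[...,0]>675)&(P[...,0]<720)&(abs(P[...,1]+20)<40)
print("cap",m.sum(),np.percentile(P[m][:,2],[50,80,90]))
bar();inside(500.3,9.4,-8.3)
plan([(560,0,270,-8.3,0),(500,9,150,-8.3,0),(500,9,86,-8.3,0)])
# hook tips and prongs from both views
for n in("scene","side"):
    z=dict(np.load(f"pics/{n}0.npz"));P=cloud(z)
    with np.errstate(all='ignore'):
        m=(P[...,2]>186)&(P[...,2]<212)&(P[...,0]>500)&(P[...,0]<590)&(P[...,1]<-250)&(P[...,1]>-450)
        f=(P[...,2]>160)&(P[...,2]<182)&(P[...,0]>560)&(P[...,0]<670)&(P[...,1]<-250)&(P[...,1]>-450)
    for s in(0,1):
        t=P[m&((P[...,1]>-350)==s)];q=P[f&((P[...,1]>-350)==s)]
        k=np.polyfit(q[:,0],q[:,1],1);print(n,"tip x %.0f..%.0f y %.0f..%.0f n%d"%(t[:,0].min(),t[:,0].max(),t[:,1].min(),t[:,1].max(),len(t)),"prong slope %.3f y@576 %.1f"%(k[0],np.polyval(k,576)),"ztop",np.percentile(q[(q[:,0]<600)][:,2],95))
E
```

```text
cap 112 [206.94972881 208.43310867 209.44290562]
scene bar px [298.4 191.4] xy 499.4 6.6 len 92 yaw -6.9 z 113.6
side bar px [316.2 240.2] xy 499.7 6.5 len 135 yaw -9.1 z 113.4
scene [303.2 200.6] 211 local pct5/50/95 [[-59.0, -48.0, 12.0], [-42.0, -9.0, 23.0], [-33.0, 36.0, 28.0]]
scene [296.8 225.3] 183 local pct5/50/95 [[36.0, -29.0, 17.0], [56.0, -2.0, 23.0], [81.0, 23.0, 31.0]]
side [297.  260.9] 313 local pct5/50/95 [[-84.0, -46.0, 15.0], [-60.0, -9.0, 24.0], [-35.0, 39.0, 27.0]]
side [337.5 263.1] 340 local pct5/50/95 [[34.0, -45.0, 16.0], [61.0, -7.0, 24.0], [87.0, 39.0, 27.0]]
t 34.0 tip [692.  -19.9 269.6] w 0.00 F [-0.3 -0.5 -0.3]
(560, 0, 270, -8.3, 0) rows 2.7: 0.007, -0.267, 0.001, -0.004, 0.001, 0.014
(500, 9, 150, -8.3, 0) rows 2.7: 0.011, -0.386, 0.241, -0.004, 0.001, 0.014
(500, 9, 86, -8.3, 0) rows 1.3: 0.011, -0.386, 0.369, -0.004, 0.001, 0.014
scene tip x 540..550 y -390..-382 n20 prong slope -0.063 y@576 -387.7 ztop 178.7266218470709
scene tip x 546..555 y -313..-302 n20 prong slope -0.060 y@576 -307.8 ztop 178.70263067569618
side tip x 539..549 y -395..-384 n47 prong slope -0.056 y@576 -392.4 ztop 175.66888714954757
side tip x 545..554 y -314..-306 n36 prong slope -0.058 y@576 -312.5 ztop 175.96060528706377
```

send_rows:
  rows: [0.007, -0.267, 0, 0, 0, 0.014, -0.29, 0.007, -0.267, 0, 0, 0, 0.014, -0.29, 0.007, -0.267, 0, 0, 0, 0.014, -0.29, 0.011, -0.387, 0.241, 0, 0, 0.014, -0.29, 0.011, -0.387, 0.241, 0, 0, 0.014, -0.29, 0.011, -0.387, 0.241, 0, 0, 0.014, -0.29, 0.011, -0.387, 0.241, 0, 0, 0.014, -0.29, 0.011, -0.387, 0.241, 0, 0, 0.014, -0.29, 0.011, -0.387, 0.241, 0, 0, 0.014, -0.29, 0.011, -0.387, 0.241, 0, 0, 0.014, -0.29]
  force: 60

```text
t: 35.0
eef_pos: [503.7, 8.9, 113.4]
orientation: [0.756, 0.654, -0.0, 0.001]
ft_force: [-0.9, 0.5, -0.0]
grip_width: 0.354
finger_force: 0.0
```

```bash
python3 - <<'E'
from place import *
from basket import *
bar()
plan([(499.7,8.3,150,-8.3,0),(499.7,8.3,86,-8.3,0)])
E
```

```text
scene bar px [290.3 189.9] xy 496.4 -24.7 len 65 yaw -12.2 z 113.2
scene bar px [316.  194.4] xy 506.1 49.7 len 51 yaw -4.9 z 113.0
side bar px [316.3 239.6] xy 499.5 7.2 len 138 yaw -8.7 z 113.5
t 35.1 tip [502.9   9.  152.8] w 0.35 F [ 0.6 -1.   0.3]
(499.7, 8.3, 150, -8.3, 0) rows 0.1: -0.002, -0.006, 0.006, -0.000, 0.001, 0.000
(499.7, 8.3, 86, -8.3, 0) rows 1.3: -0.002, -0.006, 0.134, -0.000, 0.001, 0.000
```

send_rows:
  rows: [-0.001, -0.004, 0.05, 0, 0, 0, -0.29, -0.001, -0.004, 0.1, 0, 0, 0, -0.29, -0.001, -0.004, 0.134, 0, 0, 0, -0.29, -0.001, -0.004, 0.134, 0, 0, 0, -0.29, -0.001, -0.004, 0.134, 0, 0, 0, -1, -0.001, -0.004, 0.134, 0, 0, 0, -1, -0.001, -0.004, 0.134, 0, 0, 0, -1, -0.001, -0.004, 0.134, 0, 0, 0, -1, -0.001, -0.004, 0.134, 0, 0, 0, -1, -0.001, -0.004, 0.11, 0, 0, 0, -1, -0.001, -0.004, 0.07, 0, 0, 0, -1, -0.001, -0.004, 0.01, 0, 0, 0, -1, -0.001, -0.004, -0.05, 0, 0, 0, -1, -0.001, -0.004, -0.09, 0, 0, 0, -1, -0.001, -0.004, -0.09, 0, 0, 0, -1, -0.001, -0.004, -0.09, 0, 0, 0, -1]
  force: 110

```text
t: 36.7
eef_pos: [498.6, 8.8, 155.9]
orientation: [0.756, 0.654, -0.002, -0.001]
ft_force: [-0.3, -0.5, -7.4]
grip_width: 0.119
finger_force: 107.7
```

```bash
python3 plan.py "(499.7,8.3,198,-8.3,0),(425,-60,198,-6,0),(417.3,-340,198,-3.6,0)"
```

```text
t 36.7 tip [498.7   8.9 195.9] w 0.12 F [-0.3 -0.5 -7.4]
(499.7, 8.3, 198, -8.3, 0) rows 0.0: -0.001, 0.002, -0.004, -0.002, 0.001, 0.000
(425, -60, 198, -6, 0) rows 2.0: -0.157, -0.126, -0.003, -0.002, 0.001, -0.025
(417.3, -340, 198, -3.6, 0) rows 5.6: -0.714, -0.060, -0.003, -0.002, 0.001, -0.052
```

send_rows:
  rows: [-0.03, -0.025, -0.004, 0, 0, -0.005, -1, -0.09, -0.07, -0.004, 0, 0, -0.015, -1, -0.157, -0.12, -0.004, 0, 0, -0.025, -1, -0.24, -0.12, -0.004, 0, 0, -0.03, -1, -0.33, -0.11, -0.004, 0, 0, -0.035, -1, -0.42, -0.1, -0.004, 0, 0, -0.04, -1, -0.51, -0.085, -0.004, 0, 0, -0.045, -1, -0.6, -0.075, -0.004, 0, 0, -0.05, -1, -0.67, -0.065, -0.004, 0, 0, -0.052, -1, -0.714, -0.06, -0.004, 0, 0, -0.052, -1, -0.714, -0.06, -0.004, 0, 0, -0.052, -1, -0.714, -0.06, -0.004, 0, 0, -0.052, -1, -0.714, -0.06, -0.004, 0, 0, -0.052, -1, -0.714, -0.06, -0.004, 0, 0, -0.052, -1]
  force: 110

```text
t: 38.1
eef_pos: [417.6, -338.9, 158.4]
orientation: [0.729, 0.685, -0.002, -0.001]
ft_force: [0.5, 0.4, -6.6]
grip_width: 0.122
finger_force: 108.1
```

```bash
python3 - <<'E'
from place import *
from basket import *
u=np.radians(-3.6);S=lambda l,z:(*np.round(np.array([577,-350])+l*np.array([np.cos(u),np.sin(u)]),1),z,-3.6,0)
plan([S(-160,198),S(-60,198),S(0,198),S(0,160)])
bar(zr=(190,240))
for n in("scene","side"):
    p,d=imaging.camera(n);c=imaging.get_calibration(n);P=cloud(dict(d=d,**c))
    with np.errstate(all='ignore'): m=(P[...,0]>300)&(P[...,0]<530)&(P[...,1]>-430)&(P[...,1]<-260)&(P[...,2]>100)&(P[...,2]<160)
    q=P[m];print(n,"rim z by x:",[(x,np.percentile(q[abs(q[:,0]-x)<10][:,2],[5,97]).round(0).tolist()) for x in(330,370,460,500)])
    if n=="side": cv2.imwrite("pics/a6.png",cv2.resize(p[220:400,220:460],(800,600))[...,::-1])
E
```

```text
t 38.1 tip [ 417.7 -338.9  198.4] w 0.12 F [ 0.5  0.4 -6.6]
(np.float64(417.3), np.float64(-340.0), 198, -3.6, 0) rows 0.0: -0.002, -0.000, 0.001, -0.003, 0.000, 0.001
(np.float64(517.1), np.float64(-346.2), 198, -3.6, 0) rows 2.0: -0.002, 0.200, -0.000, -0.003, 0.000, 0.001
(np.float64(577.0), np.float64(-350.0), 198, -3.6, 0) rows 1.2: -0.003, 0.320, -0.001, -0.003, 0.000, 0.001
(np.float64(577.0), np.float64(-350.0), 160, -3.6, 0) rows 0.8: -0.003, 0.320, 0.075, -0.003, 0.000, 0.001
side bar px [281.9 307.4] xy 418.2 -355.7 len 104 yaw -3.9 z 226.8
scene rim z by x: [(330, [119.0, 157.0]), (370, [120.0, 153.0]), (460, [120.0, 152.0]), (500, [118.0, 153.0])]
side rim z by x: [(330, [121.0, 155.0]), (370, [122.0, 154.0]), (460, [122.0, 154.0]), (500, [122.0, 154.0])]
```

View pics/a6.png

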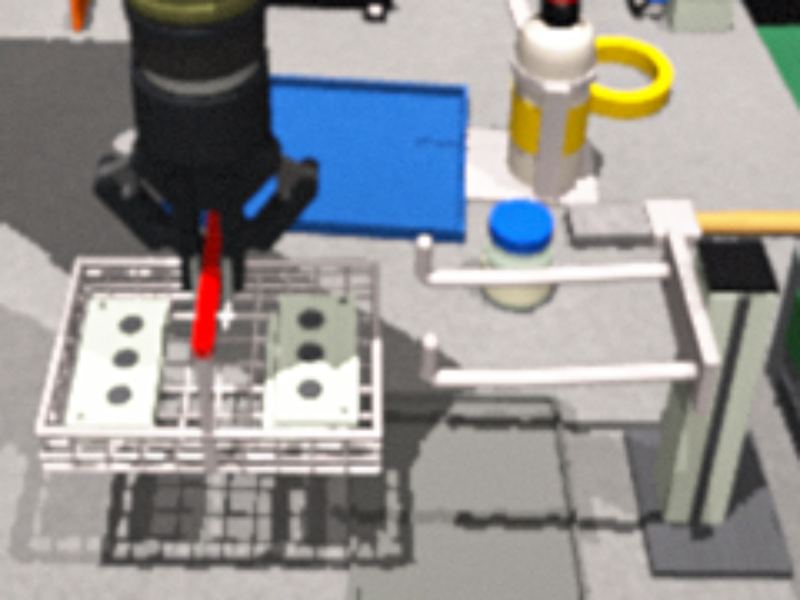

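The basket hangs level at (210,370). Both prongs at (430,260) and (430,365) stand below the bar and above the rim. I'll move in along the prongs.

send_rows:
  rows: [0, 0.02, 0, 0, 0, 0, -1, -0.001, 0.06, 0, 0, 0, 0, -1, -0.001, 0.1, 0, 0, 0, 0, -1, -0.002, 0.14, 0, 0, 0, 0, -1, -0.002, 0.18, 0, 0, 0, 0, -1, -0.002, 0.21, 0, 0, 0, 0, -1, -0.002, 0.24, 0, 0, 0, 0, -1, -0.002, 0.27, 0, 0, 0, 0, -1, -0.002, 0.3, 0, 0, 0, 0, -1, -0.002, 0.32, 0, 0, 0, 0, -1, -0.002, 0.32, 0, 0, 0, 0, -1, -0.002, 0.32, 0, 0, 0, 0, -1, -0.002, 0.32, 0, 0, 0, 0, -1]
  force: 110

```text
t: 39.6
eef_pos: [576.8, -351.1, 158.5]
orientation: [0.729, 0.684, -0.002, -0.001]
ft_force: [-0.4, 0.9, -5.6]
grip_width: 0.117
finger_force: 108.3
```

```bash
python3 - <<'E'
from plan import *
from h import *
from bench import imaging
plan([(577,-350,161,-3.6,0)])
for n in("scene","side"):
    p,d=imaging.camera(n);c=imaging.get_calibration(n);P=cloud(dict(d=d,**c))
    with np.errstate(all='ignore'):
        m=red(p)&(P[...,2]>190)&(P[...,0]>520)&(P[...,0]<640)&(P[...,1]<-200)
        t=(P[...,2]>190)&(P[...,2]<209)&(P[...,0]>525)&(P[...,0]<560)&(P[...,1]<-290)&(P[...,1]>-410)&~red(p)
    q=P[m];print(n,"bar x %.0f..%.0f y %.0f..%.0f ztop %.0f"%(*np.percentile(q[:,0],[3,97]),*np.percentile(q[:,1],[1,99]),np.median(q[:,2])),"tips x",np.percentile(P[t][:,0],[3,97]).round(0) if t.any() else None)
    if n=="side": cv2.imwrite("pics/a7.png",cv2.resize(p[220:400,300:540],(800,600))[...,::-1])
E
```

```text
t 39.6 tip [ 577.  -351.   198.5] w 0.12 F [-0.4  0.9 -5.6]
(577, -350, 161, -3.6, 0) rows 0.7: 0.002, 0.001, 0.075, -0.002, 0.001, -0.000
scene bar x 570..587 y -416..-285 ztop 226 tips x [542. 555.]
side bar x 569..583 y -419..-318 ztop 227 tips x [539. 549.]
```

View pics/a7.png

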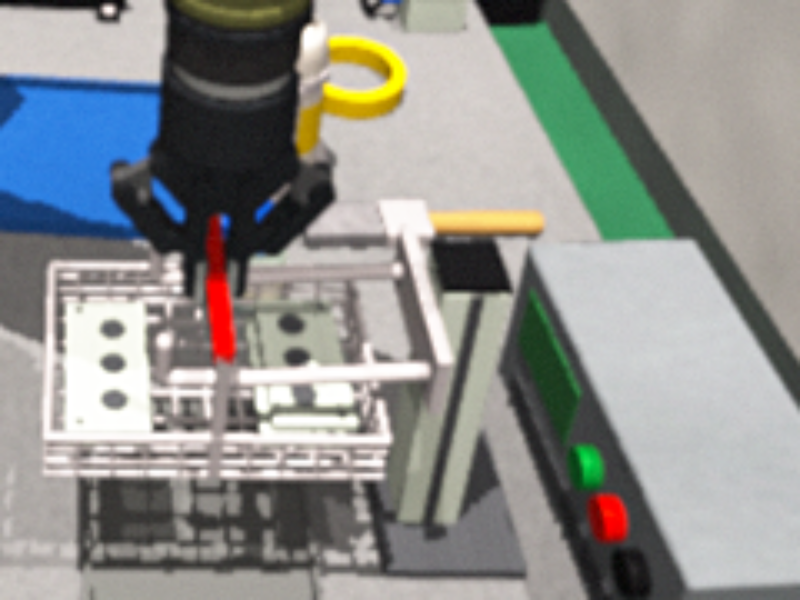

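The bar is past the upturned tips and over the level part, both prongs running under it. Lowering.

send_rows:
  rows: [0, 0, 0.02, 0, 0, 0, -1, 0, 0, 0.04, 0, 0, 0, -1, 0, 0, 0.055, 0, 0, 0, -1, 0, 0, 0.064, 0, 0, 0, -1, 0, 0, 0.068, 0, 0, 0, -1, 0, 0, 0.072, 0, 0, 0, -1, 0, 0, 0.072, 0, 0, 0, -1, 0, 0, 0.072, 0, 0, 0, -1]
  force: 110

```text
t: 40.5
eef_pos: [577.6, -351.3, 122.9]
orientation: [0.729, 0.685, -0.001, -0.0]
ft_force: [0.6, 0.1, -6.4]
grip_width: 0.123
finger_force: 108.0
```

send_rows:
  rows: [0, 0, 0.001, 0, 0, 0, -1, 0, 0, 0.002, 0, 0, 0, -1, 0, 0, 0.003, 0, 0, 0, -1, 0, 0, 0.004, 0, 0, 0, -1, 0, 0, 0.004, 0, 0, 0, -1]

```text
t: 41.0
eef_pos: [577.4, -351.2, 120.6]
orientation: [0.729, 0.684, -0.002, -0.001]
ft_force: [-0.8, -0.1, -6.4]
grip_width: 0.123
finger_force: 108.1
```

send_rows:
  rows: [0, 0, 0.001, 0, 0, 0, -1, 0, 0, 0.002, 0, 0, 0, -1, 0, 0, 0.003, 0, 0, 0, -1, 0, 0, 0.003, 0, 0, 0, -1]

```text
t: 41.4
eef_pos: [577.5, -351.3, 120.4]
orientation: [0.729, 0.685, -0.001, -0.0]
ft_force: [-4.3, 3.0, 5.1]
grip_width: 0.12
finger_force: 109.7
```

Seated: the hook now bears the load. Release and rise.

send_rows:
  rows: [0, 0, -0.002, 0, 0, 0, -0.75, 0, 0, -0.002, 0, 0, 0, -0.6, 0, 0, -0.002, 0, 0, 0, -0.29, 0, 0, -0.002, 0, 0, 0, -0.29, 0, 0, -0.002, 0, 0, 0, -0.29, 0, 0, -0.03, 0, 0, 0, -0.29, 0, 0, -0.08, 0, 0, 0, -0.29, 0, 0, -0.16, 0, 0, 0, -0.29, 0, 0, -0.24, 0, 0, 0, -0.29, 0, 0, -0.24, 0, 0, 0, -0.29]

```text
t: 42.4
eef_pos: [580.7, -352.9, 247.2]
orientation: [0.729, 0.684, -0.0, 0.005]
ft_force: [0.1, 0.2, -0.3]
grip_width: 0.355
finger_force: 0.0
```

```bash
python3 - <<'E'
from plan import *
from h import *
from bench import imaging
plan([(450,-250,320,-3.6,0)])
for n in("scene","side"):
    p,d=imaging.camera(n);c=imaging.get_calibration(n);P=cloud(dict(d=d,**c))
    with np.errstate(all='ignore'): m=red(p)&(P[...,2]>150)&(P[...,0]>520)&(P[...,0]<640)&(P[...,1]<-200)
    q=P[m];print(n,"bar x %.0f..%.0f y %.0f..%.0f ztop %.0f"%(*np.percentile(q[:,0],[3,97]),*np.percentile(q[:,1],[1,99]),np.median(q[:,2])))
    with np.errstate(all='ignore'): m=(P[...,0]>470)&(P[...,0]<682)&(P[...,1]>-425)&(P[...,1]<-275)&(P[...,2]>60)&(P[...,2]<125)
    q=P[m];print("rim z by x:",[(x,np.percentile(q[abs(q[:,0]-x)<8][:,2],[5,97]).round(0).tolist()) for x in(490,530,620,660)])
    if n=="side": cv2.imwrite("pics/a8.png",cv2.resize(p[220:400,300:540],(800,600))[...,::-1])
E
```

```text
t 42.4 tip [ 580.4 -352.6  287.2] w 0.36 F [ 0.1  0.2 -0.3]
(450, -250, 320, -3.6, 0) rows 3.4: 0.188, -0.273, -0.069, 0.004, 0.004, -0.000
scene bar x 571..587 y -417..-284 ztop 188
rim z by x: [(490, [84.0, 118.0]), (530, [81.0, 112.0]), (620, [84.0, 116.0]), (660, [81.0, 115.0])]
side bar x 570..585 y -419..-287 ztop 189
rim z by x: [(490, [81.0, 116.0]), (530, [83.0, 114.0]), (620, [84.0, 115.0]), (660, [86.0, 116.0])]
```

View pics/a8.png

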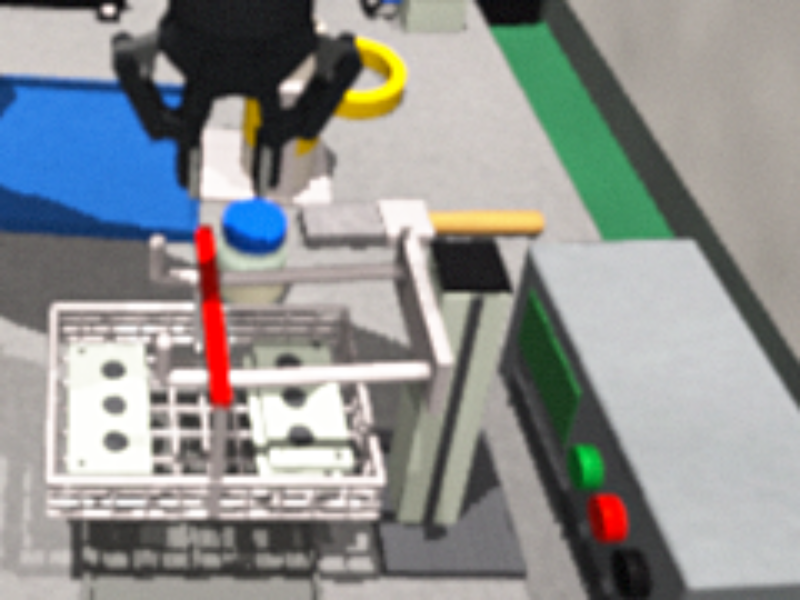

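The basket hangs level on both prongs, bar top at 189 mm, plates in it. I'll let it settle with the arm well away, check once more, and hand in.

send_rows:
  rows: [0, 0, -0.07, 0, 0, 0, -0.29, 0, 0, -0.07, 0, 0, 0, -0.29, 0.188, -0.273, -0.07, 0, 0, 0, -0.29, 0.188, -0.273, -0.07, 0, 0, 0, -0.29, 0.188, -0.273, -0.07, 0, 0, 0, -0.29, 0.188, -0.273, -0.07, 0, 0, 0, -0.29, 0.188, -0.273, -0.07, 0, 0, 0, -0.29, 0.188, -0.273, -0.07, 0, 0, 0, -0.29, 0.188, -0.273, -0.07, 0, 0, 0, -0.29, 0.188, -0.273, -0.07, 0, 0, 0, -0.29, 0.188, -0.273, -0.07, 0, 0, 0, -0.29, 0.188, -0.273, -0.07, 0, 0, 0, -0.29, 0.188, -0.273, -0.07, 0, 0, 0, -0.29, 0.188, -0.273, -0.07, 0, 0, 0, -0.29, 0.188, -0.273, -0.07, 0, 0, 0, -0.29, 0.188, -0.273, -0.07, 0, 0, 0, -0.29, 0.188, -0.273, -0.07, 0, 0, 0, -0.29, 0.188, -0.273, -0.07, 0, 0, 0, -0.29]

```text
t: 44.3
eef_pos: [447.6, -248.6, 274.4]
orientation: [0.729, 0.684, -0.002, -0.001]
ft_force: [0.1, 0.2, 0.6]
grip_width: 0.355
finger_force: 0.0
```

```bash
python3 - <<'E'
from plan import *
from h import *
from bench import imaging,ticket
plan([])
p,d=imaging.camera("side");c=imaging.get_calibration("side");P=cloud(dict(d=d,**c))
with np.errstate(all='ignore'): m=red(p)&(P[...,2]>150)&(P[...,0]>520)&(P[...,0]<640)&(P[...,1]<-200)
q=P[m];x=np.percentile(q[:,0],[3,97]);z=np.median(q[:,2]);print(x,z)
if abs(x.mean()-577.5)<5 and abs(z-189)<4: print(ticket.finish_job())
E
```

```text
t 44.3 tip [ 447.7 -248.6  314.4] w 0.35 F [0.1 0.2 0.6]
[570.33085371 584.82470116] 188.47740898561045
the job is handed in; nothing more can be done
None
```

The job is handed in at about 44 s: all four plates were washed in the basket in the spray tray with two full pump strokes, and the basket now hangs still and level on both prongs of the drain hook with the plates in it.

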